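# Fill the terminal tray and check it with the levelling bar

### The job

Take the two terminal blocks off the sloping stand and fill the empty part of the grey tray's middle lane with them: standing upright in line with the two already there, all the way down between the ribs, so that nothing sticks up above the rim. Then slide the tray's levelling bar by its fin along the whole tray, from the parking ledge to the far end, to check that all is flush, never forcing it against a block, and leave it there. Leave the cover plate, bolt and bushing where they are.

Things in the scene. Friction and masses are not known exactly. Their poses are not given: they have to be found in the camera images.
- tray: Grey open tray, fixed to the bench, 134 mm long (own x), 86 mm wide (own y), rim 30.5 mm high, walls and floor 4 mm. Origin at the centre of its underside, z up. A solid parking ledge, 28 mm high, fills its -x end up to x = -29 mm. The lane for the blocks runs along x from there to x = +63 mm, centred on y = 0. It is 92 mm long; four blocks take 80, so 12 mm are spare.
- lane_end (a point): Middle of the lane floor at the inner face of the tray's far end wall (x +63, z +4 mm in the tray); axes as the tray's. The lane runs from here 92 mm to -x and is 17 mm wide between two ribs, 3 mm thick and 7 mm high above the lane floor. Beside each rib is a free channel 27 mm wide for the fingers. The rim is 26.5 mm above this point; a block stands 2.5 mm below the rim.
- bar (a joint): Slide of the levelling bar along the tray's +x, m: about 0 parked over the ledge, 0.102 at the far stop. It drags with about 1.2 N of friction and stays where it is left.
- bar_grip (a point): Middle of the levelling bar's fin: a plate of aluminium 10 mm thick (across, tray y), 20 mm long (tray x), 20 mm high, its top 10 mm above this point and its foot 10 mm below it on the bar. The bar is 20 mm long in tray x and lies across the whole tray; its underside is 16 mm below this point, 0.5 mm above the rim. Axes as the tray's.
- stand: Grey sheet-metal stand, fixed, 130 x 70 mm, its 130 mm along own x. Its face slopes 25 degrees from level, low edge to own -y (towards the robot's right, within 15 degrees), with a lip 5 mm high along the low edge. Origin at the centre of its underside, z up. The middle of the sloping face is 32 mm above it.
- block_near: Terminal block to be packed, the one nearer the robot on the sloping stand (stand -x): ivory plastic block, 20 mm long (own y), 14 mm thick (own x), 16 mm high or 24 with the small stud on top (own z), 12 g; origin at the centre of its underside. It stands square on the sloping face against the lip: its z axis leans 25 degrees to the robot's right, its long side points up the slope.
- block_far: The like block, farther from the robot on the stand (stand +x), 58 to 82 mm from the other: ivory plastic block, 20 mm long (own y), 14 mm thick (own x), 16 mm high or 24 with the small stud on top (own z), 12 g; origin at the centre of its underside. 
- packed_a: Terminal block already in the lane, beside the parking ledge; loose, stays in the lane: ivory plastic block, 20 mm long (own y), 14 mm thick (own x), 16 mm high or 24 with the small stud on top (own z), 12 g; origin at the centre of its underside. Its long side lies along the lane.
- packed_b: Terminal block already in the lane, next to packed_a, loose, stays in the lane; the empty part of the lane lies on its tray +x side: ivory plastic block, 20 mm long (own y), 14 mm thick (own x), 16 mm high or 24 with the small stud on top (own z), 12 g; origin at the centre of its underside. 
- cover_plate: Bystander: black cover plate lying flat in front, 62 x 52 x 8 mm, origin at the centre of its underside.
- bolt: Bystander: steel bolt standing on its head behind the work, 36 mm high, 19 mm across, origin under its head.
- bushing: Bystander: black flanged bushing behind the work, 21 mm across, 14 mm high, origin at the centre of its underside.

How it is judged:
By the outcome, as a careful person would: the job done as asked, in the order asked, and still so for the second after the job is handed in, with the robot touching nothing.
It also fails if it takes over 67 s, if anything falls off the work surface, if the arm or the gripper's body presses on something with over 40 N, if the wrist force passes 120 N, or if a joint passes its speed limit or range.

### The arm

A 6-joint arm with a two-finger parallel gripper is mounted at the origin on a cart in front of the work surface, level with it; the furniture and walls round the work are solid. World frame = base frame: x ahead of the robot, y to its left, z up, the work surface at z = 0. Lengths are in m, angles in degrees, forces in N, time in s.
With the tool pointing down it reaches from about 0.4 to 0.825 m from the base axis. Payload 7 kg.
Tool frame: the origin (TCP) lies midway between the tips of the shut fingers; the grasp point (between the pads) lies 19 mm behind it; z points along the fingers, y is the line along which they close (so a half turn about z gives the same grasp; the last joint's range is limited). The gripper opens to 88 mm and grips with 3 to 60 N. Pads are 19 mm wide; open, the fingers measure 130 mm over their backs; the gripper's body (78 mm by 193 mm) begins 47 mm behind the grasp point.
Start: joints at [85.262, 20.546, 0.682, 0, -70.136, -16.507], TCP at [0.245, 0.629, 0.227] pointing down, gripper open.
Joint ranges: [-176.03, 176.03], [-82.01, 121.73], [-58.28, 71.71], [-173.87, 95.51], [-174.79, -0.11], [-173.66, 173.66]. Speed limits (degrees/s): [136.94, 136.94, 172.46, 180, 180, 180].

### API

Orientations are given as [roll, pitch, yaw] about the fixed x, y, z axes, in that order (R = Rz(yaw) Ry(pitch) Rx(roll)).
In Python, from plant import r gives the robot as it stands. The module is installed in compiled form; this text tells all that it offers.
- The arm moves only by the tool play_rows, never from a script. Its argument "rows" is a list of rows, each an object with "slide": the shift along the tool's x, y, z as a fraction of full scale, a list of three; "delta_rot": the turn, a rotation vector about the tool's x, y, z as a fraction of full scale, a list of three; "fingers": the opening, from -1 (shut) to 1 (fully open). In form: [{"slide": [x, y, z], "delta_rot": [rx, ry, rz], "fingers": fingers}, ...]. A call has 1 to 8 rows; each row shifts and turns the commanded pose from where the row before left it, along the tool's axes as they then stand; what a row does not reach is not made up. Full scale, the value 1, is 0.15 m for a shift and 0.08 rad for a turn. A row lasts 1/8 s, in which the tool goes at most 62.5 mm and 10.7 degrees, less where a joint would pass 70% of its speed; a pose out of reach is approached as far as the arm can. A call with a number of a shift or a turn outside -1 to 1 is refused whole. A call with a gripper value outside its range is refused whole. The fingers move at their own pace and stop on an object; "squeeze" is the grip in N (left out, the last holds). Time passes only in rows, so rows that do not move let the fingers close. It gives the time, the measured TCP pose, the force, the opening and the grip force at its end, in the units of the state.
- r.get_state(): the state, without advancing time (a new reading comes with each control period).
- r.capture(name): name is "scene" or "side" or "wrist"; returns a dict with "image" (480x640x3 uint8, blue, green, red), "fx", "fy", "cx", "cy" (pixels), "R" (3x3) and "t" (3): a world point X has camera coordinates R X + t; the wrist camera has in their place "T_tool_cam" (4x4, takes a point from camera to tool coordinates, whose origin is the TCP and whose axes are the flange's). Camera axes: x right, y down, z forward; pixel columns grow to the right and rows downward; lengths in m; the calibration is good to about 2 mm. A picture is of the moment at which its call begins: read the wrist's pose just before it. There is no depth.
- r.close_job(): hands the job in; it is judged then, once.
The state is a dict: "time_s": time; "joints": joint angles; "qd": joint speeds; "joint_torque": joint torques, N m; "tcp_pos": TCP position; "eef_rot": TCP orientation; "contact_force": force on the tool from outside, world axes, zero at the start; "moment": the same for the moment, N m; "gripper_width": finger opening in m; "gripper_force": force on a finger pad.
Only numpy, scipy, OpenCV 4.12 (cv2) and the standard library are available. Lean on these libraries where they do the work, as an engineer would, in place of code of your own. Each camera call takes 0.05 s, during which the arm holds its last target. There are 200 camera calls.

## Working session

There is one attempt and no reset: what is moved stays moved. The work goes in short steps, Python scripts to look and compute and a tool call to move; the robot and the scene stay as the last step left them, time stands still between calls to the robot, and variables do not carry over. Pictures are saved under pics/ and viewed, at most 10 in all, crops included, and the job is handed in when it is done.

Besides the shell and the picture viewer there is one more tool, called after "Emit:" as a command line: name --argument value ..., lists and objects as JSON in quotes. play_rows: Moves the arm, as the interface text tells. Shift numbers are shares of 0.15 m and turn numbers shares of 0.08 rad, none past 1 either way. Its arguments: {"type":"object","properties":{"rows":{"type":"array"},"squeeze":{"type":"number"}},"required":["rows"]}

```bash
mkdir -p pics
cat > h.py <<'E'
from plant import r
import numpy as np, cv2
from scipy.spatial.transform import Rotation as Ro
def tool():
    s=r.get_state(); return Ro.from_euler('xyz',s['eef_rot'],degrees=True).as_matrix(), np.array(s['tcp_pos']), s
def cam(n):
    Rt,p,s=tool(); c=r.capture(n)
    if n=='wrist':
        T=np.array(c['T_tool_cam']); Rw=Rt@T[:3,:3]; o=Rt@T[:3,3]+p
        c['R']=Rw.T; c['t']=-Rw.T@o
    c['R']=np.array(c['R']); c['t']=np.array(c['t']); c['o']=-c['R'].T@c['t']
    return c
def ray(c,u,v):
    d=c['R'].T@np.array([(u-c['cx'])/c['fx'],(v-c['cy'])/c['fy'],1]); return c['o'],d/np.linalg.norm(d)
def onz(c,u,v,z):
    o,d=ray(c,u,v); return o+d*(z-o[2])/d[2]
def tri(c1,p1,c2,p2):
    A=[];b=[]
    for c,p in((c1,p1),(c2,p2)):
        o,d=ray(c,*p); M=np.eye(3)-np.outer(d,d); A.append(M); b.append(M@o)
    x=np.linalg.solve(A[0]+A[1],b[0]+b[1])
    return x
def proj(c,X):
    q=c['R']@np.array(X)+c['t']; return np.array([c['fx']*q[0]/q[2]+c['cx'],c['fy']*q[1]/q[2]+c['cy']])
E
python3 - <<'E'
from h import *
s=r.get_state(); print(s)
for n in('scene','side','wrist'):
    c=cam(n); cv2.imwrite(f'pics/{n}0.png',c['image']); print(n,c['fx'],c['fy'],c['cx'],c['cy'],c['o'].round(3),c['R'].round(3).tolist())
E
```

```text
{'time_s': 0.0, 'joints': array([ 8.52626545e+01,  2.05898584e+01,  6.33112970e-01, -2.08786677e-02,
       -7.01357319e+01, -1.65067595e+01]), 'qd': array([ 0.04363781,  0.00250478,  0.02765245,  0.05558807,  0.05429793,
       -0.0213739 ]), 'joint_torque': array([-1.44530886e-04, -5.82714021e+01,  2.93043727e+01,  6.99717969e+00,
        6.93194437e-03, -1.75071955e-04]), 'tcp_pos': array([0.24442497, 0.62865636, 0.22563308]), 'eef_rot': array([ 1.79905757e+02, -7.45966977e-03, -2.12512091e+01]), 'contact_force': array([-0.25913946, -0.27621094,  0.15753152]), 'moment': array([ 0.01661649, -0.0210482 ,  0.03365905]), 'gripper_force': 0.0, 'gripper_width': 0.08785117624500412}
scene 583.4180042439889 583.4180042439889 314.86647782020077 241.4304440216958 [-0.03  -0.462  0.56 ] [[0.598, -0.801, -0.007], [-0.474, -0.347, -0.809], [0.646, 0.487, -0.588]]
side 577.9644604460692 577.9644604460692 323.95696993313885 235.0418422073908 [ 0.376 -0.669  0.627] [[0.973, -0.233, -0.01], [-0.157, -0.627, -0.763], [0.171, 0.744, -0.646]]
wrist 360.05475308311344 360.05475308311344 315.8498776971253 239.9113502705953 [0.32  0.599 0.384] [[-0.362, -0.932, 0.001], [-0.889, 0.345, 0.3], [-0.28, 0.108, -0.954]]
```

```bash
python3 -c "
import cv2,numpy as np
a=[cv2.imread(f'pics/{n}0.png') for n in('scene','side')]
cv2.imwrite('pics/both.png',np.vstack(a)[:, :])
"
```

```text
(no output)
```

View pics/scene0.png

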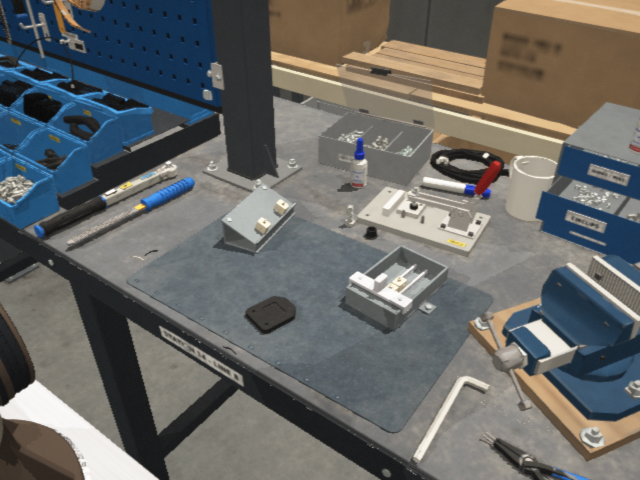

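View pics/side0.png

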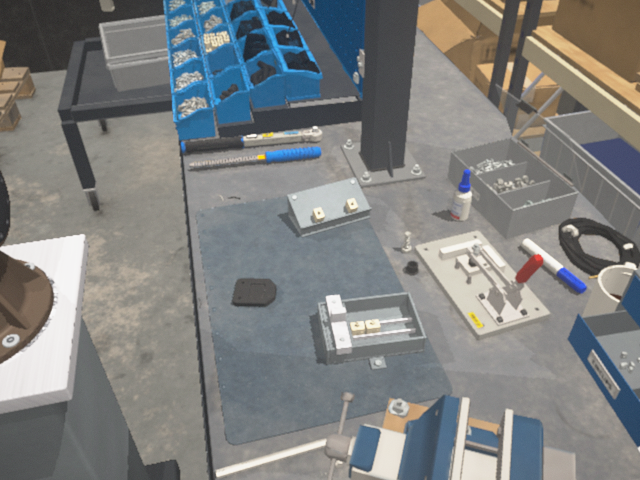

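The scene view shows the stand near (258,220) with two blocks, the tray near (395,285), and a pillar behind the stand. The side view shows the stand near (330,207) and the tray near (370,327). I'll zoom in for the corners.

```bash
python3 -c "
import cv2,numpy as np
a=cv2.imread('pics/scene0.png');b=cv2.imread('pics/side0.png')
z=lambda i,x,y:cv2.resize(i[y:y+75,x:x+100],None,fx=4,fy=4,interpolation=cv2.INTER_CUBIC)
cv2.imwrite('pics/z1.png',np.vstack([np.hstack([z(a,210,180),z(b,282,168)]),np.hstack([z(a,338,245),z(b,315,285)])]))
"
```

```text
(no output)
```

View pics/z1.png

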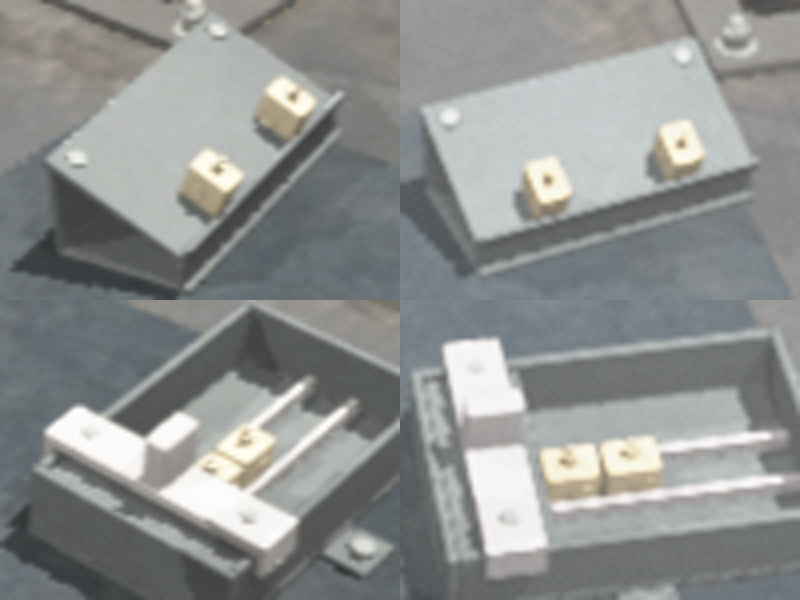

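Stand face corners, block studs and tray rim corners are readable in both views, so I'll triangulate them.

Run:
```python
from h import *
a=cam('scene');b=cam('side')
P=lambda x,y,ox,oy:(ox+x/4,oy+y/4)
for n,s,d in [('st_hi_near',(48,160),(22,108)),('st_lo_near',(185,250),(75,240)),('st_hi_far',(205,22),(290,40)),('st_lo_far',(335,100),(352,165)),('blk_near',(218,168),(147,182)),('blk_far',(293,95),(282,148))]:
    p,q=P(*s,210,180),P(*d,282,168); X=tri(a,p,b,q); print(n,X.round(4),(proj(a,X)-p).round(1),(proj(b,X)-q).round(1))
for n,s,d in [('tr_far',(250,8),(375,30)),('pa',(215,167),(171,160)),('pb',(247,140),(230,155)),('fintop',(178,121),(90,93)),('hole1',(90,132),(75,67)),('hole2',(247,217),(108,218))]:
    p,q=P(*s,338,245),P(*d,315,285); X=tri(a,p,b,q); print(n,X.round(4),(proj(a,X)-p).round(1),(proj(b,X)-q).round(1))
```

```text
st_hi_near [0.4951 0.119  0.0449] [0.  0.1] [ 0.  -0.1]
st_lo_near [0.5044 0.0567 0.0213] [0.2 0.6] [ 0.  -0.6]
st_hi_far [0.6215 0.1475 0.0387] [-0.1 -0.2] [-0.   0.2]
st_lo_far [0.6318 0.0831 0.016 ] [0.1 0.3] [ 0.  -0.3]
blk_near [0.5375 0.0668 0.0378] [0.3 0.6] [ 0.  -0.7]
blk_far [0.5985 0.0779 0.0364] [0.3 0.8] [ 0.  -0.9]
tr_far [ 0.6238 -0.1323  0.026 ] [-0.2 -0.5] [-0.   0.6]
pa [ 0.5373 -0.1689  0.0223] [0.1 0.2] [ 0.  -0.2]
pb [ 0.5581 -0.1701  0.021 ] [0.2 0.4] [ 0.  -0.4]
fintop [ 0.5087 -0.1681  0.0622] [-0. -0.] [-0.  0.]
hole1 [ 0.5129 -0.1315  0.0363] [0.1 0.2] [ 0.  -0.3]
hole2 [ 0.5072 -0.1983  0.0355] [0.2 0.4] [ 0.  -0.4]
```

```bash
cat >> h.py <<'E'
def Rstand(psi,tilt=25.):
    p,t=np.radians(psi),np.radians(tilt)
    xs=np.array([np.cos(p),np.sin(p),0]); ys=np.array([-np.sin(p),np.cos(p),0]); n=-np.sin(t)*ys+np.cos(t)*np.array([0,0,1])
    return np.column_stack([np.cross(xs,n),-xs,-n])
def Rtray(psi): return Ro.from_euler('xyz',[180,0,psi],degrees=True).as_matrix()
def plan(Rg,pg,N=None,src=None):
    R0,p0,_=tool() if src is None else (*src,0)
    w=Ro.from_matrix(R0.T@Rg).as_rotvec(); d=np.array(pg)-p0
    if N is None: N=int(max(1,np.ceil(np.abs(w).max()/.08),np.ceil(np.linalg.norm(d)/.058)))
    A=sum(R0@Ro.from_rotvec(w/N*k).as_matrix() for k in range(N))
    s=np.linalg.solve(A,d)
    print(N,'rows slide',(s/.15).round(3).tolist(),'rot',(w/N/.08).round(3).tolist()); return N
E
python3 - <<'E'
from h import *
R=Rstand(12); m=np.array([.568,.0723,.04]); 
plan(R,m-R[:,2]*.1)
E
```

```text
13 rows slide [0.36, 0.089, -0.026] rot [0.208, -0.385, 0.937]
```

Run:
```python
from h import *
a=cam('scene'); b=cam('side')
for q in [(222,175),(265,185),(300,170),(230,165)]: print(onz(a,*q,0).round(3))
for q in [(365,172),(408,170),(420,178),(365,182),(420,5),(365,5)]: print('s',onz(b,*q,0).round(3))
R0,p,_=tool(); w=np.array([.208,-.385,.937])*.08; s=np.array([.36,.089,-.026])*.15
for k in range(13):
    p=p+R0@s; R0=R0@Ro.from_rotvec(w).as_matrix(); print(p.round(3),end=' ')
```

```text
[0.655 0.28  0.   ]
[0.675 0.187 0.   ]
[0.76 0.17 0.  ]
[0.693 0.295 0.   ]
s [0.663 0.216 0.   ]
s [0.745 0.203 0.   ]
s [0.758 0.171 0.   ]
s [0.653 0.184 0.   ]
s [1.098 1.072 0.   ]
s [0.931 1.118 0.   ]
[0.29  0.597 0.23 ] [0.333 0.562 0.232] [0.373 0.523 0.232] [0.411 0.482 0.23 ] [0.445 0.438 0.227] [0.475 0.391 0.221] [0.502 0.343 0.213] [0.525 0.293 0.204] [0.544 0.242 0.192] [0.558 0.19  0.179] [0.569 0.137 0.164] [0.575 0.084 0.148] [0.577 0.031 0.13 ]
```

Run:
```python
from h import *
R=Rstand(12); m=np.array([.568,.0723,.04]); R0,p0,_=tool()
Rv=Ro.from_matrix(R0.T@R).as_rotvec(); Rm=R0@Ro.from_rotvec(Rv*.5).as_matrix(); w=np.array([.42,.32,.23])
plan(Rm,w,8); plan(R,m-R[:,2]*.1,8,(Rm,w))
```

```text
8 rows slide [0.266, 0.135, -0.032] rot [0.169, -0.313, 0.761]
8 rows slide [0.289, 0.001, -0.007] rot [0.169, -0.313, 0.761]
```

Emit:
play_rows --rows '[{"slide": [0.266, 0.135, -0.032], "delta_rot": [0.169, -0.313, 0.761], "fingers": 1}, {"slide": [0.266, 0.135, -0.032], "delta_rot": [0.169, -0.313, 0.761], "fingers": 1}, {"slide": [0.266, 0.135, -0.032], "delta_rot": [0.169, -0.313, 0.761], "fingers": 1}, {"slide": [0.266, 0.135, -0.032], "delta_rot": [0.169, -0.313, 0.761], "fingers": 1}, {"slide": [0.266, 0.135, -0.032], "delta_rot": [0.169, -0.313, 0.761], "fingers": 1}, {"slide": [0.266, 0.135, -0.032], "delta_rot": [0.169, -0.313, 0.761], "fingers": 1}, {"slide": [0.266, 0.135, -0.032], "delta_rot": [0.169, -0.313, 0.761], "fingers": 1}, {"slide": [0.266, 0.135, -0.032], "delta_rot": [0.169, -0.313, 0.761], "fingers": 1}]' --squeeze 12

```text
time_s: 1.35
tcp_pos: [0.4209, 0.3185, 0.2299]
eef_rot: [-176.7, 12.6, -49.0]
contact_force: [1.3, -0.0, -0.1]
gripper_width: 0.0877
gripper_force: 0.0
```

Emit:
play_rows --rows '[{"slide": [0.289, 0.001, -0.007], "delta_rot": [0.169, -0.313, 0.761], "fingers": 1}, {"slide": [0.289, 0.001, -0.007], "delta_rot": [0.169, -0.313, 0.761], "fingers": 1}, {"slide": [0.289, 0.001, -0.007], "delta_rot": [0.169, -0.313, 0.761], "fingers": 1}, {"slide": [0.289, 0.001, -0.007], "delta_rot": [0.169, -0.313, 0.761], "fingers": 1}, {"slide": [0.289, 0.001, -0.007], "delta_rot": [0.169, -0.313, 0.761], "fingers": 1}, {"slide": [0.289, 0.001, -0.007], "delta_rot": [0.169, -0.313, 0.761], "fingers": 1}, {"slide": [0.289, 0.001, -0.007], "delta_rot": [0.169, -0.313, 0.761], "fingers": 1}, {"slide": [0.289, 0.001, -0.007], "delta_rot": [0.169, -0.313, 0.761], "fingers": 1}, {"slide": [0, 0, 0], "delta_rot": [0, 0, 0], "fingers": 1}]'

```text
invalid input at $.rows: expected 1 to 8 rows
```

Emit:
play_rows --rows '[{"slide": [0.289, 0.001, -0.007], "delta_rot": [0.169, -0.313, 0.761], "fingers": 1}, {"slide": [0.289, 0.001, -0.007], "delta_rot": [0.169, -0.313, 0.761], "fingers": 1}, {"slide": [0.289, 0.001, -0.007], "delta_rot": [0.169, -0.313, 0.761], "fingers": 1}, {"slide": [0.289, 0.001, -0.007], "delta_rot": [0.169, -0.313, 0.761], "fingers": 1}, {"slide": [0.289, 0.001, -0.007], "delta_rot": [0.169, -0.313, 0.761], "fingers": 1}, {"slide": [0.289, 0.001, -0.007], "delta_rot": [0.169, -0.313, 0.761], "fingers": 1}, {"slide": [0.289, 0.001, -0.007], "delta_rot": [0.169, -0.313, 0.761], "fingers": 1}, {"slide": [0.289, 0.001, -0.007], "delta_rot": [0.169, -0.313, 0.761], "fingers": 1}]'

```text
time_s: 2.35
tcp_pos: [0.5777, 0.0302, 0.1295]
eef_rot: [-180.0, 25.1, -78.1]
contact_force: [-0.2, 0.7, -0.5]
gripper_width: 0.0875
gripper_force: 0.0
```

Emit:
play_rows --rows '[{"slide": [0, 0, 0], "delta_rot": [0, 0, 0], "fingers": 1}, {"slide": [0, 0, 0], "delta_rot": [0, 0, 0], "fingers": 1}]'

```text
time_s: 2.6
tcp_pos: [0.5771, 0.0314, 0.1299]
eef_rot: [180.0, 25.0, -78.0]
contact_force: [0.5, 0.9, -0.5]
gripper_width: 0.088
gripper_force: 0.0
```

Run:
```python
from h import *
c=cam('wrist'); np.savez('w1.npz',**{k:c[k] for k in('image','fx','fy','cx','cy','R','t','o')})
print(r.get_state()['tcp_pos'],r.get_state()['eef_rot'])
hsv=cv2.cvtColor(c['image'],cv2.COLOR_BGR2HSV); m=cv2.inRange(hsv,(12,40,120),(35,160,255))
n,l,st,ce=cv2.connectedComponentsWithStats(m); print([(st[i].tolist(),ce[i].round(1).tolist()) for i in range(1,n) if st[i][4]>80])
cv2.imwrite('pics/w1.png',c['image'])
```

```text
[0.57713723 0.03204133 0.13037144] [-179.95730797   25.03840035  -77.93238449]
[([267, 226, 17, 22, 113], [277.6, 235.4]), ([345, 226, 20, 22, 229], [354.5, 233.1]), ([510, 328, 12, 52, 233], [516.8, 355.4]), ([111, 342, 10, 38, 135], [114.2, 362.0]), ([437, 389, 37, 14, 143], [449.0, 397.7]), ([311, 392, 19, 7, 110], [319.9, 395.3])]
```

View pics/w1.png

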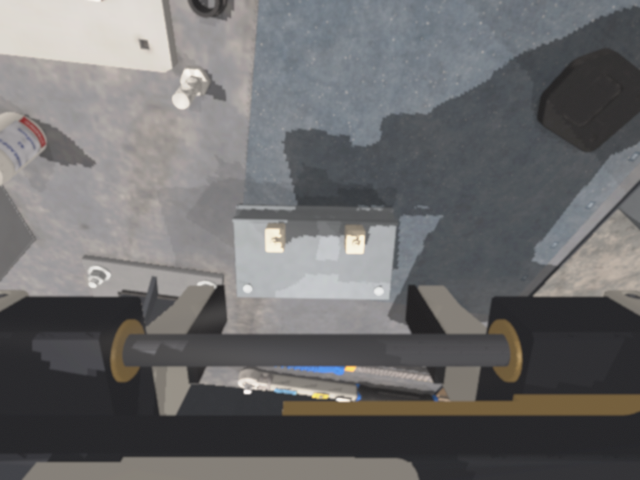

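The wrist view shows the stand square in the image, with its corners near (236,207), (395,209), (390,299) and (238,296). The blocks are at about (276,237) far and (355,237) near, and the fingers are along the bottom. I'll zoom for accurate edges.

Run:
```python
import cv2
a=cv2.imread('pics/w1.png')[200:304,226:402]; cv2.imwrite('pics/w1z.png',cv2.resize(a,None,fx=4.5,fy=4.5,interpolation=cv2.INTER_CUBIC))
```

```text
(no output)
```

View pics/w1z.png

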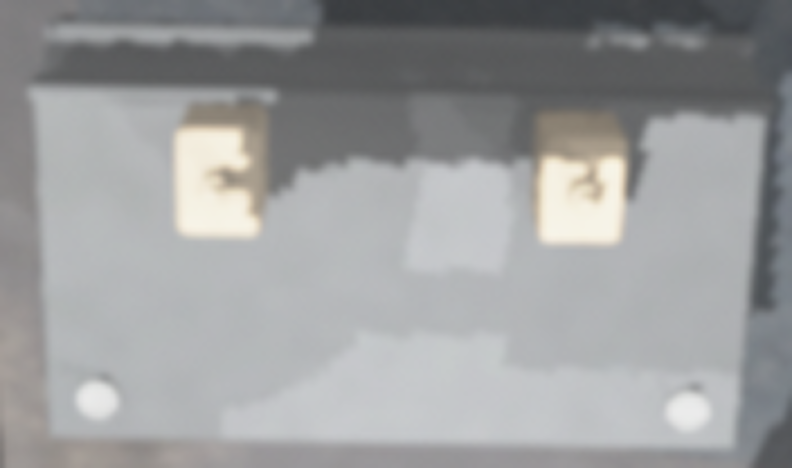

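Far block top corners are about (177..263, 126..236) and near (538..622, 133..243) in zoom pixels; the high edge runs from (50,436) to (737,446).

```bash
cat > m1.py <<'E'
from h import *
c=dict(np.load('w1.npz')); Z=lambda x,y:(226+(x+.5)/4.5-.5,200+(y+.5)/4.5-.5)
L,Rr=onz(c,*Z(50,436),.0468),onz(c,*Z(737,446),.0468)
d=L-Rr; psi=np.degrees(np.arctan2(d[1],d[0])); print('hi edge',L.round(4),Rr.round(4),np.linalg.norm(d).round(4),'psi',psi)
xs=np.array([np.cos(np.radians(psi)),np.sin(np.radians(psi)),0]); ys=np.array([-xs[1],xs[0],0])
t=np.radians(25); up=np.cos(t)*ys+np.array([0,0,np.sin(t)]); n=np.cross(xs,up)
C=(L+Rr)/2-up*.035; print('centre',C.round(4))
def onp(q,h):
    o,dd=ray(c,*q); return o+dd*(((C+n*h-o)@n)/(dd@n))
for nm,q,h in [('far',(220,181),.016),('near',(580,189),.016),('far hi edge',(220,236),.016),('near hi edge',(580,243),.016),('far front top',(220,126),.016),('lipL',(30,90),.005),('lipR',(770,103),.005),('far L',(177,200),.016),('far R',(263,200),.016),('bolt L',(97,399),0)]:
    X=onp(Z(*q),h); e=X-C; print(nm,X.round(4),'stand xyz mm',(np.array([e@xs,e@up,e@n])*1e3).round(1))
E
python3 m1.py
```

```text
hi edge [0.6213 0.1437 0.0468] [0.4938 0.1194 0.0468] 0.1298 psi 10.772729644278854
centre [0.5635 0.1004 0.032 ]
far [0.5983 0.0807 0.0376] stand xyz mm [ 30.5 -21.   16. ]
near [0.5384 0.0696 0.0378] stand xyz mm [-30.4 -20.7  16. ]
far hi edge [0.5967 0.0895 0.0418] stand xyz mm [ 30.6 -11.2  16. ]
near hi edge [0.5363 0.0782 0.0419] stand xyz mm [-30.9 -11.   16. ]
far front top [0.5998 0.0721 0.0335] stand xyz mm [ 30.4 -30.7  16. ]
lipL [0.6326 0.0805 0.0224] stand xyz mm [ 64.2 -33.4   5. ]
lipR [0.5067 0.0566 0.0224] stand xyz mm [-64.  -33.4   5. ]
far L [0.6049 0.0852 0.0391] stand xyz mm [ 37.8 -17.5  16. ]
far R [0.5906 0.0822 0.039 ] stand xyz mm [ 23.3 -17.8  16. ]
bolt L [0.6136 0.135  0.0435] stand xyz mm [55.8 27.2 -0. ]
```

```bash
cat > near.py <<'E'
from m1 import *
R=Rstand(10.8)
near=np.array([.5384,.0696,.0378]); far=np.array([.5983,.0807,.0376])
E
python3 - <<'E' | tail -2
from near import *
a=near+n*.045; b=near-n*.0068
plan(R,a,3); plan(R,b,3,(R,a))
E
```

```text
3 rows slide [-0.003, 0.068, 0.128] rot [0.036, 0.003, 0.084]
3 rows slide [0.0, -0.0, 0.115] rot [0.0, 0.0, 0.0]
```

Emit:
play_rows --rows '[{"slide": [-0.003, 0.068, 0.128], "delta_rot": [0.01, 0, 0.084], "fingers": -0.1}, {"slide": [-0.003, 0.068, 0.128], "delta_rot": [0.01, 0, 0.084], "fingers": -0.1}, {"slide": [-0.003, 0.068, 0.128], "delta_rot": [0.01, 0, 0.084], "fingers": -0.1}, {"slide": [0, 0, 0], "delta_rot": [0, 0, 0], "fingers": -0.1}, {"slide": [0, 0, 0], "delta_rot": [0, 0, 0], "fingers": -0.1}]'

```text
time_s: 3.28
tcp_pos: [0.5427, 0.0509, 0.0796]
eef_rot: [179.7, 25.0, -79.1]
contact_force: [1.6, -0.1, -0.1]
gripper_width: 0.0434
gripper_force: 0.0
```

```bash
python3 - <<'E' | tail -2
from near import *
b=near-n*.0068; N=4
S=[tool() for _ in range(3)]; c=cam('wrist'); cv2.imwrite('pics/w2.png',c['image'])
print(proj(c,near+n*.0),proj(c,S[0][1]),S[0][2]['gripper_width'],S[0][1],S[0][2]['eef_rot'])
plan(R,b,4)
E
```

```text
[315.95497817 266.16853868] [314.89541563 301.70084258] 0.043415247762459364 [0.54273287 0.05093438 0.07961074] [179.72343673  25.00687031 -79.10666824]
4 rows slide [0.0, 0.001, 0.088] rot [0.016, 0.0, 0.003]
```

View pics/w2.png

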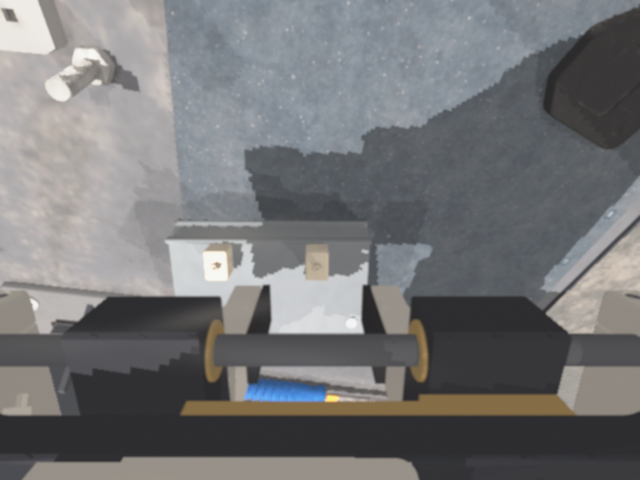

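The wrist view shows the near block top centred at about (316,265), as predicted, midway between the fingers (270 and 363). I'll descend and grip.

Emit:
play_rows --rows '[{"slide": [0, 0.001, 0.088], "delta_rot": [0.016, 0, 0], "fingers": -0.3}, {"slide": [0, 0.001, 0.088], "delta_rot": [0.016, 0, 0], "fingers": -0.3}, {"slide": [0, 0.001, 0.088], "delta_rot": [0.016, 0, 0], "fingers": -0.3}, {"slide": [0, 0.001, 0.088], "delta_rot": [0.016, 0, 0], "fingers": -0.3}, {"slide": [0, 0, 0], "delta_rot": [0, 0, 0], "fingers": -0.3}]' --squeeze 12

```text
time_s: 3.95
tcp_pos: [0.5358, 0.0725, 0.0292]
eef_rot: [179.7, 25.1, -79.3]
contact_force: [0.4, 0.2, -0.0]
gripper_width: 0.0308
gripper_force: 0.0
```

Emit:
play_rows --rows '[{"slide": [0, 0, 0], "delta_rot": [0, 0, 0], "fingers": -1}, {"slide": [0, 0, 0], "delta_rot": [0, 0, 0], "fingers": -1}, {"slide": [0, 0, 0], "delta_rot": [0, 0, 0], "fingers": -1}, {"slide": [0, 0, 0], "delta_rot": [0, 0, 0], "fingers": -1}, {"slide": [0, 0, 0], "delta_rot": [0, 0, 0], "fingers": -1}]' --squeeze 12

```text
time_s: 4.58
tcp_pos: [0.5372, 0.0721, 0.031]
eef_rot: [179.9, 25.0, -79.2]
contact_force: [0.5, -0.5, 3.6]
gripper_width: 0.0143
gripper_force: 12.0
```

```bash
python3 - <<'E' | tail -2
from near import *
T=[tool() for _ in range(1)][0]; e=T[1]-C; print('tip stand mm',(np.array([e@xs,e@up,e@n])*1e3).round(1),T[2]['gripper_width'],T[2]['gripper_force'],T[2]['contact_force'])
E
```

```text
bolt L [0.6136 0.135  0.0435] stand xyz mm [55.8 27.2 -0. ]
tip stand mm [-31.1 -21.2   8.8] 0.014259272925410592 12.016997444407025 [ 0.47159495 -0.4871802   3.59277367]
```

```bash
python3 - <<'E' | tail -3
from near import *
b=near-n*.0068; a=b+n*.07; Rt=Rtray(-4)
print(a)
plan(Rt,np.array([.55,-.170,.14]),16,(R,a))
E
```

```text
bolt L [0.6136 0.135  0.0435] stand xyz mm [55.8 27.2 -0. ]
[0.54339237 0.04336124 0.09507865]
16 rows slide [0.062, 0.065, -0.037] rot [-0.223, 0.29, -1.008]
```

```bash
python3 - <<'E' | tail -1
from near import *
plan(Rtray(-4),np.array([.55,-.170,.14]),17,(R,near+n*.0632))
E
```

```text
17 rows slide [0.058, 0.061, -0.035] rot [-0.21, 0.273, -0.949]
```

Emit:
play_rows --rows '[{"slide": [0, 0, -0.07], "delta_rot": [0, 0, 0], "fingers": -1}, {"slide": [0, 0, -0.13], "delta_rot": [0, 0, 0], "fingers": -1}, {"slide": [0, 0, -0.13], "delta_rot": [0, 0, 0], "fingers": -1}, {"slide": [0, 0, -0.137], "delta_rot": [0, 0, 0], "fingers": -1}]'

```text
time_s: 5.08
tcp_pos: [0.5428, 0.0422, 0.0958]
eef_rot: [179.9, 25.0, -79.3]
contact_force: [0.5, -0.1, 0.3]
gripper_width: 0.0138
gripper_force: 12.0
```

Emit:
play_rows --rows '[{"slide": [0.058, 0.061, -0.035], "delta_rot": [-0.21, 0.273, -0.949], "fingers": -1}, {"slide": [0.058, 0.061, -0.035], "delta_rot": [-0.21, 0.273, -0.949], "fingers": -1}, {"slide": [0.058, 0.061, -0.035], "delta_rot": [-0.21, 0.273, -0.949], "fingers": -1}, {"slide": [0.058, 0.061, -0.035], "delta_rot": [-0.21, 0.273, -0.949], "fingers": -1}, {"slide": [0.058, 0.061, -0.035], "delta_rot": [-0.21, 0.273, -0.949], "fingers": -1}, {"slide": [0.058, 0.061, -0.035], "delta_rot": [-0.21, 0.273, -0.949], "fingers": -1}, {"slide": [0.058, 0.061, -0.035], "delta_rot": [-0.21, 0.273, -0.949], "fingers": -1}, {"slide": [0.058, 0.061, -0.035], "delta_rot": [-0.21, 0.273, -0.949], "fingers": -1}]'

```text
time_s: 6.08
tcp_pos: [0.5119, -0.0606, 0.1078]
eef_rot: [-175.6, 13.2, -42.7]
contact_force: [0.1, -0.4, -0.1]
gripper_width: 0.0141
gripper_force: 12.0
```

Emit:
play_rows --rows '[{"slide": [0.058, 0.061, -0.035], "delta_rot": [-0.21, 0.273, -0.949], "fingers": -1}, {"slide": [0.058, 0.061, -0.035], "delta_rot": [-0.21, 0.273, -0.949], "fingers": -1}, {"slide": [0.058, 0.061, -0.035], "delta_rot": [-0.21, 0.273, -0.949], "fingers": -1}, {"slide": [0.058, 0.061, -0.035], "delta_rot": [-0.21, 0.273, -0.949], "fingers": -1}, {"slide": [0.058, 0.061, -0.035], "delta_rot": [-0.21, 0.273, -0.949], "fingers": -1}, {"slide": [0.058, 0.061, -0.035], "delta_rot": [-0.21, 0.273, -0.949], "fingers": -1}, {"slide": [0.058, 0.061, -0.035], "delta_rot": [-0.21, 0.273, -0.949], "fingers": -1}, {"slide": [0.058, 0.061, -0.035], "delta_rot": [-0.21, 0.273, -0.949], "fingers": -1}]'

```text
time_s: 7.08
tcp_pos: [0.5415, -0.1606, 0.1355]
eef_rot: [-179.1, 1.3, -8.3]
contact_force: [-0.4, 0.1, 0.5]
gripper_width: 0.0138
gripper_force: 12.0
```

Emit:
play_rows --rows '[{"slide": [0.058, 0.061, -0.035], "delta_rot": [-0.21, 0.273, -0.949], "fingers": -1}, {"slide": [0, 0, 0], "delta_rot": [0, 0, 0], "fingers": -1}, {"slide": [0, 0, 0], "delta_rot": [0, 0, 0], "fingers": -1}]'

```text
time_s: 7.45
tcp_pos: [0.5484, -0.17, 0.1392]
eef_rot: [-179.9, 0.1, -4.1]
contact_force: [-0.2, -0.1, 1.2]
gripper_width: 0.0139
gripper_force: 12.0
```

Run:
```python
from h import *
c=cam('wrist'); np.savez('w3.npz',**{k:c[k] for k in('image','fx','fy','cx','cy','R','t','o')})
s=r.get_state();print(s['tcp_pos'],s['eef_rot'],s['joints'])
print(proj(c,s['tcp_pos']))
a=c['image'][130:370,170:490]; cv2.imwrite('pics/w3z.png',cv2.resize(a,None,fx=2.5,fy=2.5,interpolation=cv2.INTER_CUBIC))
```

```text
[ 0.54836448 -0.16993081  0.13899898] [-1.79934410e+02  1.10580932e-01 -4.11328801e+00] [  2.24580153  15.36442692 -18.98799135  -0.09367868 -55.75025324
  83.69363903]
[315.31062141 301.37569155]
```

View pics/w3z.png

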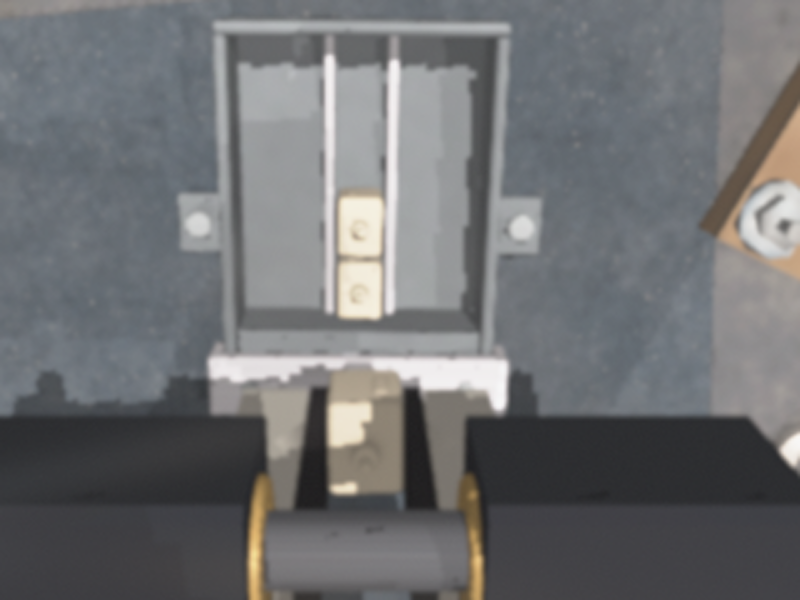

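The view shows the tray rim's far corners near zoom (214,24) and (510,27), ribs at x≈330 and 394, packed blocks at (360,226) and (360,290), and the held block at the bottom centre. I'll cast these.

```bash
cat > m2.py <<'E'
from h import *
c=dict(np.load('w3.npz')); Z=lambda x,y:(170+(x+.5)/2.5-.5,130+(y+.5)/2.5-.5)
L,Q=onz(c,*Z(214,23),.0305),onz(c,*Z(510,27),.0305)
d=L-Q; print('far rim',L.round(4),Q.round(4),np.linalg.norm(d).round(4),'yaw',np.degrees(np.arctan2(-d[0],d[1])))
l1,l2,r1,r2=[onz(c,*Z(*q),.011) for q in((330,60),(331,305),(394,60),(390.5,305))]
m1,m2=(l1+r1)/2,(l2+r2)/2; e=m1-m2; print('rib w',np.linalg.norm(l1-r1),np.linalg.norm(l2-r2),'yaw',np.degrees(np.arctan2(e[1],e[0])), m1.round(4),m2.round(4))
for z,q in((.0305,(224,350)),(.0305,(495,350)),(.020,(338,227)),(.020,(382,227)),(.020,(360,256)),(.020,(360,198)),(.02,(360,318)),(.008,(198,223)),(.008,(521,228))): print(q,onz(c,*Z(*q),z).round(4))
E
python3 m2.py
```

```text
far rim [ 0.6242 -0.132   0.0305] [ 0.617  -0.2164  0.0305] 0.0847 yaw -4.831896833320108
rib w 0.019871509066042497 0.02008210409769503 yaw -4.453729908434248 [ 0.6095 -0.1733  0.011 ] [ 0.5291 -0.167   0.011 ]
(224, 350) [ 0.5238 -0.1229  0.0305]
(495, 350) [ 0.5177 -0.2093  0.0305]
(338, 227) [ 0.559 -0.162  0.02 ]
(382, 227) [ 0.558 -0.176  0.02 ]
(360, 256) [ 0.5489 -0.1683  0.02  ]
(360, 198) [ 0.5679 -0.1697  0.02  ]
(360, 318) [ 0.5278 -0.1667  0.02  ]
(198, 223) [ 0.5606 -0.1152  0.008 ]
(521, 228) [ 0.5513 -0.2219  0.008 ]
```

```bash
python3 - <<'E' | tail -6
from m2 import *
Rt=Rtray(-4.1); p=np.array([.5486,-.1700,.1395])
for q,z in(((327,450),.0072),((403,450),.0072),((365,400),.0072),((365,493),.0072),((365,372),-.009)):
    print(q,((onz(c,*Z(*q),p[2]+z)-p)@Rt*1e3).round(1))
E
```

```text
(521, 228) [ 0.5513 -0.2219  0.008 ]
(327, 450) [-0.6 -7.  -7.2]
(403, 450) [-0.6  7.3 -7.2]
(365, 400) [ 9.7  0.2 -7.2]
(365, 493) [-9.7  0.2 -7.2]
(365, 372) [8.2 0.1 9. ]
```

```bash
cat > slot.py <<'E'
from h import *
Y=-4.7; RT=Rtray(Y); TC=np.array([.5538,-.1687,0]); u=np.array([np.cos(np.radians(Y)),np.sin(np.radians(Y)),0])
def at(x,z): return TC+u*x*1e-3+np.array([0,0,z])
E
python3 - <<'E'
from slot import *
print(at(27.3,.05)); plan(RT,at(27.3,.05),3); plan(RT,at(27.3,.0135),4,(RT,at(27.3,.05)))
E
```

```text
[ 0.5810082  -0.17093692  0.05      ]
3 rows slide [0.073, -0.003, 0.198] rot [-0.005, 0.008, 0.043]
4 rows slide [0.0, -0.0, 0.061] rot [0.0, 0.0, 0.0]
```

Emit:
play_rows --rows '[{"slide": [0.073, -0.003, 0.198], "delta_rot": [0, 0.008, 0.043], "fingers": -1}, {"slide": [0.073, -0.003, 0.198], "delta_rot": [0, 0.008, 0.043], "fingers": -1}, {"slide": [0.073, -0.003, 0.198], "delta_rot": [0, 0.008, 0.043], "fingers": -1}, {"slide": [0, 0, 0], "delta_rot": [0, 0, 0], "fingers": -1}, {"slide": [0, 0, 0], "delta_rot": [0, 0, 0], "fingers": -1}]'

```text
time_s: 8.12
tcp_pos: [0.5815, -0.171, 0.0503]
eef_rot: [-180.0, -0.0, -4.6]
contact_force: [-0.8, -0.6, 0.3]
gripper_width: 0.0141
gripper_force: 12.0
```

Run:
```python
from slot import *
c=cam('wrist'); a=c['image'][180:360,200:440]; cv2.imwrite('pics/w4z.png',cv2.resize(a,None,fx=3,fy=3,interpolation=cv2.INTER_CUBIC))
s=r.get_state(); print(s['tcp_pos'],s['eef_rot'])
for y in(-.0085,.0085): # lane edges at rib top by my pose, in the crop
    v=np.array([-u[1],u[0],0])*y
    print([((proj(c,at(x,.011)+v)-[200,180])*3).round().tolist() for x in(62,45)])
plan(RT,at(27.3,.0135),4)
```

```text
[ 0.58182192 -0.17096936  0.05083287] [-1.79958291e+02 -8.49173857e-02 -4.60076493e+00]
[[393.0, 104.0], [391.0, 190.0]]
[[302.0, 103.0], [303.0, 189.0]]
4 rows slide [-0.001, 0.0, 0.062] rot [-0.002, -0.005, 0.005]
```

View pics/w4z.png

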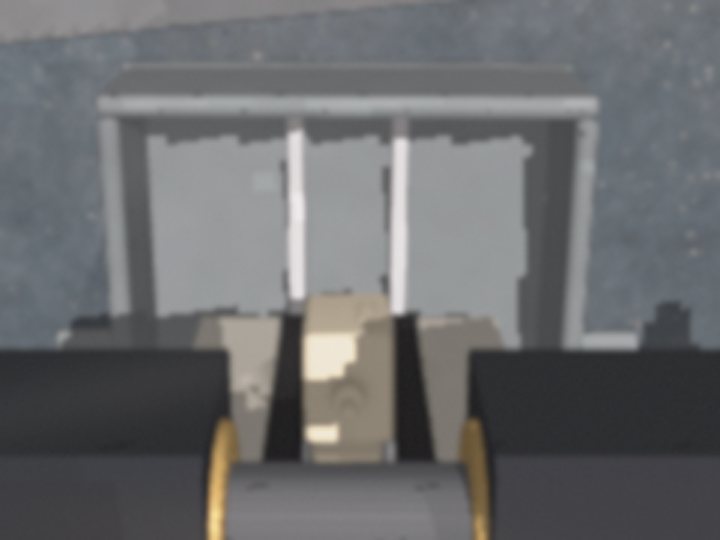

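The rib inner edges, at 303 and 393 in the crop, match the prediction, and the block is centred between them. Descending.

Emit:
play_rows --rows '[{"slide": [-0.001, 0, 0.07], "delta_rot": [0, 0, 0.005], "fingers": -1}, {"slide": [-0.001, 0, 0.07], "delta_rot": [0, 0, 0.005], "fingers": -1}, {"slide": [0, 0, 0.05], "delta_rot": [0, 0, 0], "fingers": -1}, {"slide": [0, 0, 0.03], "delta_rot": [0, 0, 0], "fingers": -1}, {"slide": [0, 0, 0.02], "delta_rot": [0, 0, 0], "fingers": -1}, {"slide": [0, 0, 0], "delta_rot": [0, 0, 0], "fingers": -1}]'

```text
time_s: 8.93
tcp_pos: [0.5812, -0.171, 0.0135]
eef_rot: [-180.0, -0.0, -4.6]
contact_force: [0.1, -0.3, -0.2]
gripper_width: 0.0139
gripper_force: 12.0
```

Emit:
play_rows --rows '[{"slide": [0, 0, 0.005], "delta_rot": [0, 0, 0], "fingers": -1}, {"slide": [0, 0, 0], "delta_rot": [0, 0, 0], "fingers": -1}]'

```text
time_s: 9.18
tcp_pos: [0.5813, -0.1709, 0.0131]
eef_rot: [-180.0, -0.0, -4.6]
contact_force: [0.2, -0.1, 0.6]
gripper_width: 0.014
gripper_force: 12.0
```

Emit:
play_rows --rows '[{"slide": [0, 0, 0], "delta_rot": [0, 0, 0], "fingers": -0.45}, {"slide": [0, 0, 0], "delta_rot": [0, 0, 0], "fingers": -0.45}, {"slide": [0, 0, 0], "delta_rot": [0, 0, 0], "fingers": -0.45}, {"slide": [0, 0, 0], "delta_rot": [0, 0, 0], "fingers": -0.45}]'

```text
time_s: 9.68
tcp_pos: [0.581, -0.1709, 0.0128]
eef_rot: [-180.0, -0.0, -4.6]
contact_force: [0.1, 0.1, -0.6]
gripper_width: 0.024
gripper_force: 0.0
```

Emit:
play_rows --rows '[{"slide": [0, 0, -0.08], "delta_rot": [0, 0, 0], "fingers": -0.45}, {"slide": [0, 0, -0.15], "delta_rot": [0, 0, 0], "fingers": -0.45}, {"slide": [0, 0, -0.2], "delta_rot": [0, 0, 0], "fingers": -0.45}, {"slide": [-0.2, 0, -0.2], "delta_rot": [0, 0, 0], "fingers": -0.1}, {"slide": [-0.1, 0, -0.2], "delta_rot": [0, 0, 0], "fingers": -0.1}, {"slide": [0, 0, 0], "delta_rot": [0, 0, 0], "fingers": -0.1}]'

```text
time_s: 10.42
tcp_pos: [0.5371, -0.1675, 0.1412]
eef_rot: [-179.9, -0.4, -4.6]
contact_force: [0.1, 0.2, -0.3]
gripper_width: 0.039
gripper_force: 0.0
```

```bash
python3 - <<'E' | tail -9
from near import *
import slot
w=cam('wrist'); a=w['image'][120:360,160:480]; cv2.imwrite('pics/w5z.png',cv2.resize(a,None,fx=2.5,fy=2.5,interpolation=cv2.INTER_CUBIC))
np.savez('w5.npz',**{k:w[k] for k in('image','fx','fy','cx','cy','R','t','o')})
hsv=cv2.cvtColor(w['image'],cv2.COLOR_BGR2HSV); m=cv2.inRange(hsv,(12,40,120),(35,160,255))
k,l,st,ce=cv2.connectedComponentsWithStats(m); print([(st[i].tolist()) for i in range(1,k) if st[i][4]>80])
s=r.get_state(); print(s['tcp_pos'],s['eef_rot'])
print(far+n*.06)
for N in (17,18): plan(R,far+n*.06,N)
plan(R,far-n*.0068,3,(R,far+n*.06))
E
```

```text
far L [0.6049 0.0852 0.0391] stand xyz mm [ 37.8 -17.5  16. ]
far R [0.5906 0.0822 0.039 ] stand xyz mm [ 23.3 -17.8  16. ]
bolt L [0.6136 0.135  0.0435] stand xyz mm [55.8 27.2 -0. ]
[[307, 0, 45, 10, 284], [459, 0, 181, 270, 11407], [307, 193, 18, 51, 174], [215, 321, 15, 61, 439], [410, 334, 8, 41, 209], [392, 394, 166, 19, 1784], [198, 400, 50, 12, 328], [268, 401, 40, 12, 283], [330, 401, 42, 12, 293]]
[ 0.5368728  -0.16733137  0.13959436] [-179.9365444    -0.23625498   -4.63517398]
[0.60303959 0.05578979 0.09197847]
17 rows slide [-0.033, -0.088, 0.031] rot [0.206, -0.276, 0.941]
18 rows slide [-0.032, -0.083, 0.029] rot [0.195, -0.261, 0.889]
3 rows slide [0.0, -0.0, 0.148] rot [0.0, 0.0, 0.0]
```

View pics/w5z.png

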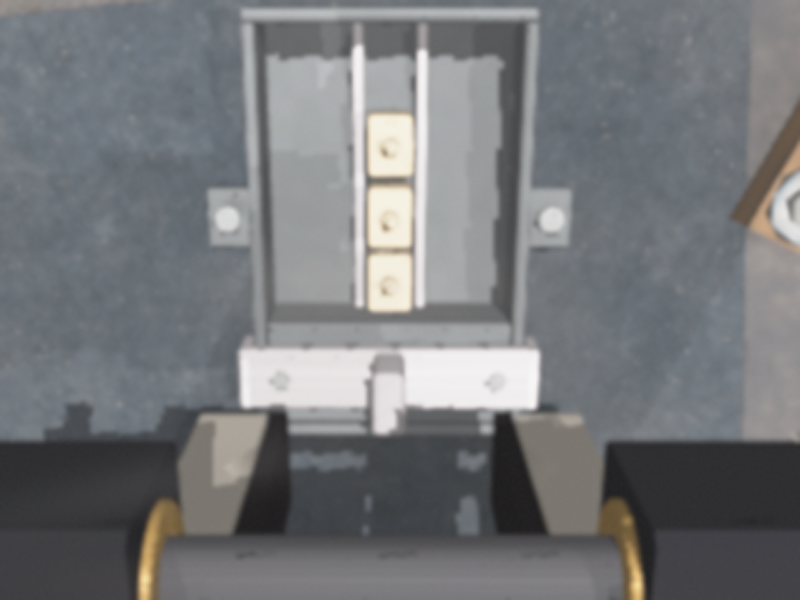

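The third block sits in the lane at about (390,147), in line with the two packed ones. The bar's edges are at y≈348–408 with the fin at x≈388. Now for the far block.

Emit:
play_rows --rows '[{"slide": [-0.032, -0.083, 0.029], "delta_rot": [0.195, -0.261, 0.889], "fingers": -0.1}, {"slide": [-0.032, -0.083, 0.029], "delta_rot": [0.195, -0.261, 0.889], "fingers": -0.1}, {"slide": [-0.032, -0.083, 0.029], "delta_rot": [0.195, -0.261, 0.889], "fingers": -0.1}, {"slide": [-0.032, -0.083, 0.029], "delta_rot": [0.195, -0.261, 0.889], "fingers": -0.1}, {"slide": [-0.032, -0.083, 0.029], "delta_rot": [0.195, -0.261, 0.889], "fingers": -0.1}, {"slide": [-0.032, -0.083, 0.029], "delta_rot": [0.195, -0.261, 0.889], "fingers": -0.1}, {"slide": [-0.032, -0.083, 0.029], "delta_rot": [0.195, -0.261, 0.889], "fingers": -0.1}, {"slide": [-0.032, -0.083, 0.029], "delta_rot": [0.195, -0.261, 0.889], "fingers": -0.1}]'

```text
time_s: 11.48
tcp_pos: [0.5305, -0.0595, 0.1091]
eef_rot: [-175.8, 11.2, -37.1]
contact_force: [-0.3, -0.9, 0.0]
gripper_width: 0.0397
gripper_force: 0.0
```

Emit:
play_rows --rows '[{"slide": [-0.032, -0.083, 0.029], "delta_rot": [0.195, -0.261, 0.889], "fingers": -0.1}, {"slide": [-0.032, -0.083, 0.029], "delta_rot": [0.195, -0.261, 0.889], "fingers": -0.1}, {"slide": [-0.032, -0.083, 0.029], "delta_rot": [0.195, -0.261, 0.889], "fingers": -0.1}, {"slide": [-0.032, -0.083, 0.029], "delta_rot": [0.195, -0.261, 0.889], "fingers": -0.1}, {"slide": [-0.032, -0.083, 0.029], "delta_rot": [0.195, -0.261, 0.889], "fingers": -0.1}, {"slide": [-0.032, -0.083, 0.029], "delta_rot": [0.195, -0.261, 0.889], "fingers": -0.1}, {"slide": [-0.032, -0.083, 0.029], "delta_rot": [0.195, -0.261, 0.889], "fingers": -0.1}, {"slide": [-0.032, -0.083, 0.029], "delta_rot": [0.195, -0.261, 0.889], "fingers": -0.1}]'

```text
time_s: 12.48
tcp_pos: [0.5816, 0.0376, 0.0925]
eef_rot: [-178.5, 22.7, -70.6]
contact_force: [-0.9, 0.1, 0.3]
gripper_width: 0.0394
gripper_force: 0.0
```

Emit:
play_rows --rows '[{"slide": [-0.032, -0.083, 0.029], "delta_rot": [0.195, -0.261, 0.889], "fingers": -0.1}, {"slide": [-0.032, -0.083, 0.029], "delta_rot": [0.195, -0.261, 0.889], "fingers": -0.1}, {"slide": [0, 0, 0], "delta_rot": [0, 0, 0], "fingers": -0.1}, {"slide": [0, 0, 0], "delta_rot": [0, 0, 0], "fingers": -0.1}]'

```text
time_s: 12.98
tcp_pos: [0.6014, 0.0559, 0.0892]
eef_rot: [179.7, 25.1, -79.2]
contact_force: [-0.1, 0.3, 0.8]
gripper_width: 0.0393
gripper_force: 0.0
```

```bash
python3 - <<'E' | tail -6
from near import *
w=cam('wrist'); q=proj(w,far).round().astype(int); print('pred top centre',proj(w,far),'corners',[proj(w,far+xs*i*.007+up*j*.01).round(1).tolist() for i,j in((-1,-1),(1,1))])
hsv=cv2.cvtColor(w['image'],cv2.COLOR_BGR2HSV); m=cv2.inRange(hsv,(12,40,110),(35,160,255))
k,l,st,ce=cv2.connectedComponentsWithStats(m); print([(st[i].tolist()) for i in range(1,k) if st[i][4]>80])
s=r.get_state(); print(s['tcp_pos'],s['eef_rot'])
plan(R,far-n*.0068,5)
E
```

```text
far R [0.5906 0.0822 0.039 ] stand xyz mm [ 23.3 -17.8  16. ]
bolt L [0.6136 0.135  0.0435] stand xyz mm [55.8 27.2 -0. ]
pred top centre [312.21259593 261.11043195] corners [[323.3, 246.3], [301.5, 275.5]]
[[302, 242, 21, 32, 610], [215, 320, 19, 62, 561], [399, 320, 19, 61, 576], [171, 395, 404, 20, 6428]]
[0.60141008 0.05596215 0.08945997] [179.74926597  25.05891535 -79.2373129 ]
5 rows slide [-0.001, -0.002, 0.086] rot [0.01, 0.003, -0.001]
```

Emit:
play_rows --rows '[{"slide": [-0.001, -0.002, 0.086], "delta_rot": [0.01, 0, 0], "fingers": -0.3}, {"slide": [-0.001, -0.002, 0.086], "delta_rot": [0.01, 0, 0], "fingers": -0.3}, {"slide": [-0.001, -0.002, 0.086], "delta_rot": [0.01, 0, 0], "fingers": -0.3}, {"slide": [-0.001, -0.002, 0.086], "delta_rot": [0.01, 0, 0], "fingers": -0.3}, {"slide": [-0.001, -0.002, 0.086], "delta_rot": [0.01, 0, 0], "fingers": -0.3}, {"slide": [0, 0, 0], "delta_rot": [0, 0, 0], "fingers": -0.3}]'

```text
time_s: 13.78
tcp_pos: [0.5971, 0.0844, 0.0303]
eef_rot: [179.9, 25.1, -79.3]
contact_force: [-1.0, -0.6, -0.8]
gripper_width: 0.0308
gripper_force: 0.0
```

Emit:
play_rows --rows '[{"slide": [0, 0, 0], "delta_rot": [0, 0, 0], "fingers": -1}, {"slide": [0, 0, 0], "delta_rot": [0, 0, 0], "fingers": -1}, {"slide": [0, 0, 0], "delta_rot": [0, 0, 0], "fingers": -1}, {"slide": [0, 0, 0], "delta_rot": [0, 0, 0], "fingers": -1}, {"slide": [0, 0, 0], "delta_rot": [0, 0, 0], "fingers": -1}]'

```text
time_s: 14.4
tcp_pos: [0.5983, 0.0838, 0.0321]
eef_rot: [-179.9, 25.1, -79.3]
contact_force: [0.7, -1.0, 4.3]
gripper_width: 0.0141
gripper_force: 12.0
```

```bash
python3 - <<'E' | tail -8
from near import *
T=tool(); e=T[1]-C; print('tip stand mm',(np.array([e@xs,e@up,e@n])*1e3).round(1))
import slot
w=dict(np.load('w5.npz'))
Zz=lambda x,y:(160+(x+.5)/2.5-.5,120+(y+.5)/2.5-.5)
f=lambda q,z:((onz(w,*Zz(*q),z)-slot.TC)@slot.RT*1e3).round(1)
print('third ends',f((389,115),.02),f((389,177),.02),'sides',f((367,145),.02),f((412,145),.02),'b end',f((389,187),.02))
print('rim L R',f((242,10),.0305),f((538,11),.0305),'bar +x edge top?',f((242,350),.041),f((538,350),.041),'bar -x',f((242,408),.041),'fin',f((373,405),.057),f((403,405),.057),f((388,375),.057),f((388,430),.057))
p=far-n*.0068+n*.07
plan(slot.RT,slot.at(50.3,.14),18,(R,p))
E
```

```text
lipR [0.5067 0.0566 0.0224] stand xyz mm [-64.  -33.4   5. ]
far L [0.6049 0.0852 0.0391] stand xyz mm [ 37.8 -17.5  16. ]
far R [0.5906 0.0822 0.039 ] stand xyz mm [ 23.3 -17.8  16. ]
bolt L [0.6136 0.135  0.0435] stand xyz mm [55.8 27.2 -0. ]
tip stand mm [ 31.1 -20.6   9.7]
third ends [ 36.9  -0.4 -20. ] [ 17.9  -0.4 -20. ] sides [ 27.8  -7.2 -20. ] [ 27.8   6.7 -20. ] b end [ 14.7  -0.4 -20. ]
rim L R [ 67.3 -42.4 -30.5] [ 67.2  42.1 -30.5] bar +x edge top? [-32.  -45.3 -41. ] [-31.8  45.4 -41. ] bar -x [-51.4 -46.2 -41. ] fin [-43.2  -4.8 -57. ] [-43.2   4.  -57. ] [-33.7  -0.5 -57. ] [-51.2  -0.4 -57. ]
18 rows slide [0.057, 0.063, -0.034] rot [-0.197, 0.259, -0.888]
```

Emit:
play_rows --rows '[{"slide": [0, 0, -0.07], "delta_rot": [0, 0, 0], "fingers": -1}, {"slide": [0, 0, -0.13], "delta_rot": [0, 0, 0], "fingers": -1}, {"slide": [0, 0, -0.13], "delta_rot": [0, 0, 0], "fingers": -1}, {"slide": [0, 0, -0.137], "delta_rot": [0, 0, 0], "fingers": -1}]'

```text
time_s: 14.9
tcp_pos: [0.6038, 0.054, 0.0969]
eef_rot: [-179.9, 25.1, -79.3]
contact_force: [0.0, -0.9, -0.3]
gripper_width: 0.0139
gripper_force: 12.0
```

Emit:
play_rows --rows '[{"slide": [0.057, 0.063, -0.034], "delta_rot": [-0.197, 0.259, -0.888], "fingers": -1}, {"slide": [0.057, 0.063, -0.034], "delta_rot": [-0.197, 0.259, -0.888], "fingers": -1}, {"slide": [0.057, 0.063, -0.034], "delta_rot": [-0.197, 0.259, -0.888], "fingers": -1}, {"slide": [0.057, 0.063, -0.034], "delta_rot": [-0.197, 0.259, -0.888], "fingers": -1}, {"slide": [0.057, 0.063, -0.034], "delta_rot": [-0.197, 0.259, -0.888], "fingers": -1}, {"slide": [0.057, 0.063, -0.034], "delta_rot": [-0.197, 0.259, -0.888], "fingers": -1}, {"slide": [0.057, 0.063, -0.034], "delta_rot": [-0.197, 0.259, -0.888], "fingers": -1}, {"slide": [0.057, 0.063, -0.034], "delta_rot": [-0.197, 0.259, -0.888], "fingers": -1}]'

```text
time_s: 15.9
tcp_pos: [0.5681, -0.048, 0.1074]
eef_rot: [-175.6, 13.9, -45.1]
contact_force: [0.3, -0.7, -0.4]
gripper_width: 0.0139
gripper_force: 12.0
```

Emit:
play_rows --rows '[{"slide": [0.057, 0.063, -0.034], "delta_rot": [-0.197, 0.259, -0.888], "fingers": -1}, {"slide": [0.057, 0.063, -0.034], "delta_rot": [-0.197, 0.259, -0.888], "fingers": -1}, {"slide": [0.057, 0.063, -0.034], "delta_rot": [-0.197, 0.259, -0.888], "fingers": -1}, {"slide": [0.057, 0.063, -0.034], "delta_rot": [-0.197, 0.259, -0.888], "fingers": -1}, {"slide": [0.057, 0.063, -0.034], "delta_rot": [-0.197, 0.259, -0.888], "fingers": -1}, {"slide": [0.057, 0.063, -0.034], "delta_rot": [-0.197, 0.259, -0.888], "fingers": -1}, {"slide": [0.057, 0.063, -0.034], "delta_rot": [-0.197, 0.259, -0.888], "fingers": -1}, {"slide": [0.057, 0.063, -0.034], "delta_rot": [-0.197, 0.259, -0.888], "fingers": -1}]'

```text
time_s: 16.9
tcp_pos: [0.59, -0.1513, 0.1324]
eef_rot: [-178.3, 2.4, -12.8]
contact_force: [-0.5, 1.1, 0.4]
gripper_width: 0.0138
gripper_force: 12.0
```

Emit:
play_rows --rows '[{"slide": [0.057, 0.063, -0.034], "delta_rot": [-0.197, 0.259, -0.888], "fingers": -1}, {"slide": [0.057, 0.063, -0.034], "delta_rot": [-0.197, 0.259, -0.888], "fingers": -1}, {"slide": [0, 0, 0], "delta_rot": [0, 0, 0], "fingers": -1}, {"slide": [0, 0, 0], "delta_rot": [0, 0, 0], "fingers": -1}]'

```text
time_s: 17.4
tcp_pos: [0.603, -0.1724, 0.1406]
eef_rot: [-179.9, 0.0, -4.9]
contact_force: [0.1, 0.4, 0.0]
gripper_width: 0.0138
gripper_force: 12.0
```

Run:
```python
from slot import *
w=cam('wrist'); s=r.get_state(); print(s['tcp_pos'],s['eef_rot'])
cv2.imwrite('pics/w6z.png',cv2.resize(w['image'][180:380,200:440],None,fx=3,fy=3,interpolation=cv2.INTER_CUBIC))
p=np.array(s['tcp_pos']); R0=tool()[0]
print('expected held top corners',[((proj(w,p+R0@np.array([i*.01,j*.007,-.0067]))-[200,180])*3).round().tolist() for i,j in((-1,-1),(1,-1),(1,1))])
plan(RT,at(50.3,.05),3); plan(RT,at(50.3,.0135),4,(RT,at(50.3,.05)))
```

```text
[ 0.60302467 -0.17230505  0.14039921] [-1.79917955e+02  3.39605756e-02 -4.87131173e+00]
expected held top corners [[302.0, 440.0], [300.0, 326.0], [391.0, 326.0]]
3 rows slide [0.002, 0.001, 0.201] rot [-0.006, 0.002, -0.012]
4 rows slide [0.0, -0.0, 0.061] rot [0.0, 0.0, 0.0]
```

View pics/w6z.png

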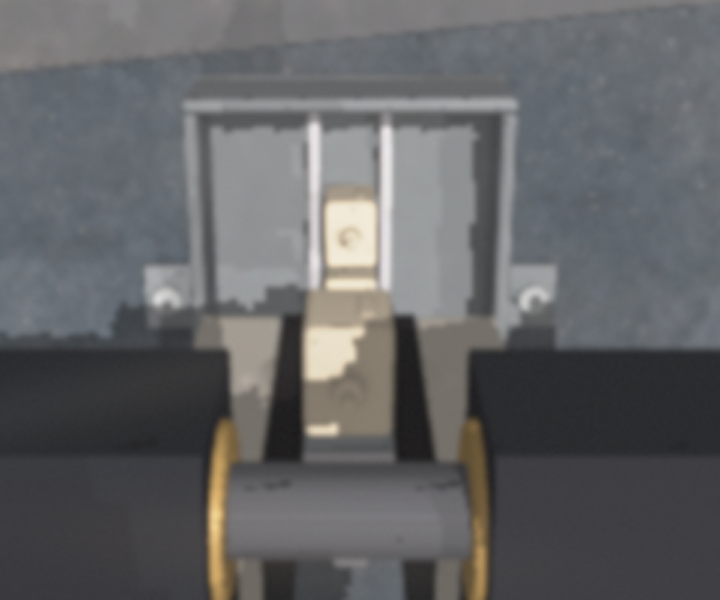

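The held block sits centred in the grip (303–392, 325–437), as expected. Lowering it into the slot.

Emit:
play_rows --rows '[{"slide": [0.002, 0.001, 0.2], "delta_rot": [0, 0, -0.012], "fingers": -1}, {"slide": [0.002, 0.001, 0.2], "delta_rot": [0, 0, -0.012], "fingers": -1}, {"slide": [0.002, 0.001, 0.2], "delta_rot": [0, 0, -0.012], "fingers": -1}, {"slide": [0, 0, 0], "delta_rot": [0, 0, 0], "fingers": -1}, {"slide": [0, 0, 0], "delta_rot": [0, 0, 0], "fingers": -1}]'

```text
time_s: 18.08
tcp_pos: [0.6048, -0.1728, 0.0512]
eef_rot: [-180.0, -0.0, -4.6]
contact_force: [-0.1, -0.1, 1.3]
gripper_width: 0.0141
gripper_force: 12.0
```

Run:
```python
from slot import *
print(at(50.3,0.05),tool()[2]['eef_rot']); plan(RT,at(50.3,.014),4)
```

```text
[ 0.60393086 -0.17282151  0.05      ] [-1.79951343e+02 -2.89062976e-02 -4.61176093e+00]
4 rows slide [-0.001, 0.0, 0.062] rot [-0.003, -0.002, 0.005]
```

Emit:
play_rows --rows '[{"slide": [-0.002, 0, 0.07], "delta_rot": [0, 0, 0.005], "fingers": -1}, {"slide": [-0.001, 0, 0.07], "delta_rot": [0, 0, 0.005], "fingers": -1}, {"slide": [0, 0, 0.05], "delta_rot": [0, 0, 0], "fingers": -1}, {"slide": [0, 0, 0.03], "delta_rot": [0, 0, 0], "fingers": -1}, {"slide": [0, 0, 0.02], "delta_rot": [0, 0, 0], "fingers": -1}, {"slide": [0, 0, 0], "delta_rot": [0, 0, 0], "fingers": -1}]'

```text
time_s: 18.82
tcp_pos: [0.6038, -0.1728, 0.0142]
eef_rot: [-179.9, 0.0, -4.7]
contact_force: [-0.5, -0.5, 0.1]
gripper_width: 0.0141
gripper_force: 12.0
```

Emit:
play_rows --rows '[{"slide": [0, 0, 0.004], "delta_rot": [0, 0, 0], "fingers": -1}, {"slide": [0, 0, 0], "delta_rot": [0, 0, 0], "fingers": -1}]'

```text
time_s: 19.08
tcp_pos: [0.6038, -0.1727, 0.0139]
eef_rot: [-179.9, -0.0, -4.7]
contact_force: [0.3, 0.1, 1.4]
gripper_width: 0.0143
gripper_force: 12.0
```

Emit:
play_rows --rows '[{"slide": [0, 0, 0.003], "delta_rot": [0, 0, 0], "fingers": -1}, {"slide": [0, 0, 0], "delta_rot": [0, 0, 0], "fingers": -0.45}, {"slide": [0, 0, 0], "delta_rot": [0, 0, 0], "fingers": -0.45}, {"slide": [0, 0, 0], "delta_rot": [0, 0, 0], "fingers": -0.45}, {"slide": [0, 0, 0], "delta_rot": [0, 0, 0], "fingers": -0.45}]'

```text
time_s: 19.7
tcp_pos: [0.6036, -0.1728, 0.0131]
eef_rot: [-179.9, 0.0, -4.7]
contact_force: [0.7, -0.5, -0.1]
gripper_width: 0.0241
gripper_force: 0.0
```

Emit:
play_rows --rows '[{"slide": [0, 0, -0.08], "delta_rot": [0, 0, 0], "fingers": -0.45}, {"slide": [0, 0, -0.15], "delta_rot": [0, 0, 0], "fingers": -0.45}, {"slide": [0, 0, -0.2], "delta_rot": [0, 0, 0], "fingers": -0.45}, {"slide": [-0.22, 0, -0.2], "delta_rot": [0, 0, 0], "fingers": -0.3}, {"slide": [-0.22, 0, -0.2], "delta_rot": [0, 0, 0], "fingers": -0.3}, {"slide": [0, 0, 0], "delta_rot": [0, 0, 0], "fingers": -0.3}, {"slide": [0, 0, 0], "delta_rot": [0, 0, 0], "fingers": -0.3}]'

```text
time_s: 20.58
tcp_pos: [0.5383, -0.1675, 0.1385]
eef_rot: [-179.9, -0.1, -4.7]
contact_force: [-0.3, 0.1, -0.3]
gripper_width: 0.0307
gripper_force: 0.0
```

Run:
```python
from slot import *
w=cam('wrist'); s=r.get_state(); print(s['tcp_pos'],s['eef_rot'])
g=w['image']; f=lambda q,z:((onz(w,*q,z)-TC)@RT*1e3).round(1)
hsv=cv2.cvtColor(g,cv2.COLOR_BGR2HSV); m=cv2.inRange(hsv,(10,35,90),(35,170,255))
k,l,st,ce=cv2.connectedComponentsWithStats(m)
# lane profile: along the lane centreline at block-top height, report ivory/not transitions
X=np.arange(-30,64,.5); px=[proj(w,at(x,.02)+np.array([-u[1],u[0],0])*.004) for x in X]
v=[int(m[int(round(b)),int(round(a))]>0) for a,b in px]; print('ivory transitions',[(X[i],v[i]) for i in range(1,len(v)) if v[i]!=v[i-1]])
for i in range(1,k):
    x,y,ww,h,A=st[i]
    if A>60 and 150<y<330 and 250<x<400: print(st[i].tolist(),'L/R',f((x,y+h/2),.02)[:2],f((x+ww,y+h/2),.02)[:2])
```

```text
[ 0.53817882 -0.16748309  0.1377432 ] [-1.79934243e+02  1.23300527e-03 -4.65968829e+00]
ivory transitions [(np.float64(-26.5), 1), (np.float64(-25.0), 0), (np.float64(-7.0), 1), (np.float64(-3.0), 0), (np.float64(13.5), 1), (np.float64(17.0), 0), (np.float64(17.5), 1), (np.float64(19.0), 0), (np.float64(26.0), 1), (np.float64(27.5), 0), (np.float64(36.5), 1), (np.float64(39.0), 0), (np.float64(41.0), 1), (np.float64(42.5), 0), (np.float64(59.5), 1), (np.float64(60.5), 0)]
[307, 165, 19, 28, 113] L/R [27.7 -6.8] [27.8  7.7]
[307, 194, 19, 53, 274] L/R [-5. -7.] [-5.   8.1]
[383, 320, 17, 62, 564] L/R [-124.9   60.1] [-124.9   75.3]
```

Block four spans tray x ≈ 40.5–60 and both new blocks lie within the lane. Next is the bar fin.

Run:
```python
from slot import *
plan(RT,at(-42,.085),3); plan(RT,at(-42,.043),4,(RT,at(-42,.085)))
```

```text
3 rows slide [-0.059, -0.0, 0.117] rot [-0.005, 0.0, 0.003]
4 rows slide [-0.0, -0.0, 0.07] rot [0.0, 0.0, 0.0]
```

Emit:
play_rows --rows '[{"slide": [-0.059, 0, 0.117], "delta_rot": [0, 0, 0], "fingers": -0.59}, {"slide": [-0.059, 0, 0.117], "delta_rot": [0, 0, 0], "fingers": -0.59}, {"slide": [-0.059, 0, 0.117], "delta_rot": [0, 0, 0], "fingers": -0.59}, {"slide": [0, 0, 0], "delta_rot": [0, 0, 0], "fingers": -0.59}, {"slide": [0, 0, 0], "delta_rot": [0, 0, 0], "fingers": -0.59}]' --squeeze 6

```text
time_s: 21.25
tcp_pos: [0.5123, -0.1654, 0.0851]
eef_rot: [-180.0, 0.0, -4.6]
contact_force: [-0.0, 0.6, -0.3]
gripper_width: 0.0182
gripper_force: 0.0
```

Run:
```python
from slot import *
print(at(-42,0)); plan(RT,at(-42,.043),4)
```

```text
[ 0.51194123 -0.16525858  0.        ]
4 rows slide [-0.001, -0.0, 0.07] rot [-0.002, 0.001, 0.003]
```

Emit:
play_rows --rows '[{"slide": [0, 0, 0.1], "delta_rot": [0, 0, 0], "fingers": -0.59}, {"slide": [0, 0, 0.09], "delta_rot": [0, 0, 0], "fingers": -0.59}, {"slide": [0, 0, 0.06], "delta_rot": [0, 0, 0], "fingers": -0.59}, {"slide": [0, 0, 0.03], "delta_rot": [0, 0, 0], "fingers": -0.59}, {"slide": [0, 0, 0], "delta_rot": [0, 0, 0], "fingers": -0.59}]'

```text
time_s: 21.88
tcp_pos: [0.5113, -0.1653, 0.0427]
eef_rot: [-179.9, 0.1, -4.7]
contact_force: [-0.6, -0.4, -0.0]
gripper_width: 0.0179
gripper_force: 0.0
```

Emit:
play_rows --rows '[{"slide": [0, 0, 0], "delta_rot": [0, 0, 0], "fingers": -1}, {"slide": [0, 0, 0], "delta_rot": [0, 0, 0], "fingers": -1}, {"slide": [0, 0, 0], "delta_rot": [0, 0, 0], "fingers": -1}, {"slide": [0, 0, 0], "delta_rot": [0, 0, 0], "fingers": -1}]'

```text
time_s: 22.38
tcp_pos: [0.5118, -0.165, 0.0434]
eef_rot: [-179.9, -0.0, -4.7]
contact_force: [-0.1, 5.4, 2.9]
gripper_width: 0.0096
gripper_force: 6.0
```

Emit:
play_rows --rows '[{"slide": [0.01, -0.002, 0], "delta_rot": [0, 0, 0], "fingers": -1}, {"slide": [0.02, 0, 0], "delta_rot": [0, 0, 0], "fingers": -1}, {"slide": [0.02, 0, 0], "delta_rot": [0, 0, 0], "fingers": -1}, {"slide": [0.02, 0, 0], "delta_rot": [0, 0, 0], "fingers": -1}, {"slide": [0.02, 0, 0], "delta_rot": [0, 0, 0], "fingers": -1}, {"slide": [0.02, 0, 0], "delta_rot": [0, 0, 0], "fingers": -1}, {"slide": [0.02, 0, 0], "delta_rot": [0, 0, 0], "fingers": -1}, {"slide": [0.02, 0, 0], "delta_rot": [0, 0, 0], "fingers": -1}]'

```text
time_s: 23.38
tcp_pos: [0.5345, -0.1668, 0.0434]
eef_rot: [-179.9, -0.0, -4.6]
contact_force: [-1.1, 4.3, 5.4]
gripper_width: 0.0098
gripper_force: 6.0
```

Emit:
play_rows --rows '[{"slide": [0.02, -0.002, -0.002], "delta_rot": [0, 0, 0], "fingers": -1}, {"slide": [0.02, 0, 0], "delta_rot": [0, 0, 0], "fingers": -1}, {"slide": [0.02, 0, 0], "delta_rot": [0, 0, 0], "fingers": -1}, {"slide": [0.02, 0, 0], "delta_rot": [0, 0, 0], "fingers": -1}, {"slide": [0.02, 0, 0], "delta_rot": [0, 0, 0], "fingers": -1}, {"slide": [0.02, 0, 0], "delta_rot": [0, 0, 0], "fingers": -1}, {"slide": [0.02, 0, 0], "delta_rot": [0, 0, 0], "fingers": -1}, {"slide": [0.02, 0, 0], "delta_rot": [0, 0, 0], "fingers": -1}]'

```text
time_s: 24.38
tcp_pos: [0.558, -0.1686, 0.0434]
eef_rot: [-180.0, 0.0, -4.7]
contact_force: [-1.8, -2.0, 4.9]
gripper_width: 0.0101
gripper_force: 6.0
```

Emit:
play_rows --rows '[{"slide": [0.02, 0, -0.001], "delta_rot": [0, 0, 0], "fingers": -1}, {"slide": [0.02, 0, 0], "delta_rot": [0, 0, 0], "fingers": -1}, {"slide": [0.02, 0, 0], "delta_rot": [0, 0, 0], "fingers": -1}, {"slide": [0.02, 0, 0], "delta_rot": [0, 0, 0], "fingers": -1}, {"slide": [0.02, 0, 0], "delta_rot": [0, 0, 0], "fingers": -1}, {"slide": [0.02, 0, 0], "delta_rot": [0, 0, 0], "fingers": -1}, {"slide": [0.02, 0, 0], "delta_rot": [0, 0, 0], "fingers": -1}, {"slide": [0.02, 0, 0], "delta_rot": [0, 0, 0], "fingers": -1}]'

```text
time_s: 25.38
tcp_pos: [0.5818, -0.1706, 0.0434]
eef_rot: [-179.9, 0.0, -4.7]
contact_force: [-1.5, -5.3, 3.5]
gripper_width: 0.0098
gripper_force: 6.0
```

Run:
```python
from slot import *
R,p,s=tool(); print(((p-TC)@RT*1e3).round(1), s['contact_force']@RT)
```

```text
[ 28.   -0.4 -43.4] [-1.06039091  5.37852534 -3.52088501]
```

Emit:
play_rows --rows '[{"slide": [0.02, 0.002, 0], "delta_rot": [0, 0, 0], "fingers": -1}, {"slide": [0.02, 0, 0], "delta_rot": [0, 0, 0], "fingers": -1}, {"slide": [0.02, 0.001, 0], "delta_rot": [0, 0, 0], "fingers": -1}, {"slide": [0.02, 0, 0], "delta_rot": [0, 0, 0], "fingers": -1}, {"slide": [0.02, 0, 0], "delta_rot": [0, 0, 0], "fingers": -1}, {"slide": [0.02, 0, 0], "delta_rot": [0, 0, 0], "fingers": -1}, {"slide": [0.02, 0, 0], "delta_rot": [0, 0, 0], "fingers": -1}, {"slide": [0.02, 0, 0], "delta_rot": [0, 0, 0], "fingers": -1}]'

```text
time_s: 26.38
tcp_pos: [0.6058, -0.1727, 0.0434]
eef_rot: [-179.9, 0.0, -4.7]
contact_force: [-0.9, -1.3, 1.9]
gripper_width: 0.0099
gripper_force: 6.0
```

Run:
```python
from slot import *
R,p,s=tool(); print(((p-TC)@RT*1e3).round(1), s['contact_force']@RT)
```

```text
[ 52.2  -0.3 -43.4] [-0.74499398  1.35296352 -1.91109802]
```

Good; about 8 mm is left, so I'll ease it up to the stop.

Emit:
play_rows --rows '[{"slide": [0.02, 0, 0], "delta_rot": [0, 0, 0], "fingers": -1}, {"slide": [0.015, 0, 0], "delta_rot": [0, 0, 0], "fingers": -1}, {"slide": [0.01, 0, 0], "delta_rot": [0, 0, 0], "fingers": -1}, {"slide": [0.007, 0, 0], "delta_rot": [0, 0, 0], "fingers": -1}]'

```text
time_s: 26.88
tcp_pos: [0.6106, -0.1731, 0.0425]
eef_rot: [-179.9, 0.3, -4.7]
contact_force: [-7.9, 2.2, 4.7]
gripper_width: 0.0098
gripper_force: 6.0
```

Emit:
play_rows --rows '[{"slide": [0.005, 0, 0], "delta_rot": [0, 0, 0], "fingers": -1}, {"slide": [0, 0, 0], "delta_rot": [0, 0, 0], "fingers": -1}]'

```text
time_s: 27.12
tcp_pos: [0.6111, -0.1732, 0.0424]
eef_rot: [-179.9, 0.3, -4.7]
contact_force: [-8.1, 2.4, 3.8]
gripper_width: 0.0102
gripper_force: 6.0
```

Run:
```python
from slot import *
R,p,s=tool(); print(((p-TC)@RT*1e3).round(1), s['contact_force']@RT)
```

```text
[ 57.5  -0.2 -42.4] [-8.31232521 -1.72960622 -3.82143531]
```

Emit:
play_rows --rows '[{"slide": [0, 0, 0], "delta_rot": [0, 0, 0], "fingers": -0.59}, {"slide": [0, 0, 0], "delta_rot": [0, 0, 0], "fingers": -0.59}, {"slide": [0, 0, 0], "delta_rot": [0, 0, 0], "fingers": -0.59}, {"slide": [0, 0, 0], "delta_rot": [0, 0, 0], "fingers": -0.59}]'

```text
time_s: 27.62
tcp_pos: [0.6144, -0.1734, 0.0435]
eef_rot: [-179.9, -0.0, -4.7]
contact_force: [0.8, -0.2, 0.1]
gripper_width: 0.0176
gripper_force: 0.0
```

Emit:
play_rows --rows '[{"slide": [0, 0, -0.08], "delta_rot": [0, 0, 0], "fingers": -0.59}, {"slide": [0, 0, -0.15], "delta_rot": [0, 0, 0], "fingers": -0.59}, {"slide": [0, 0, -0.25], "delta_rot": [0, 0, 0], "fingers": -0.59}, {"slide": [-0.25, 0, -0.25], "delta_rot": [0, 0, 0], "fingers": -0.59}, {"slide": [-0.25, 0, 0], "delta_rot": [0, 0, 0], "fingers": -0.59}, {"slide": [0, 0, 0], "delta_rot": [0, 0, 0], "fingers": -0.59}, {"slide": [0, 0, 0], "delta_rot": [0, 0, 0], "fingers": -0.59}]'

```text
time_s: 28.5
tcp_pos: [0.5401, -0.1676, 0.154]
eef_rot: [-179.9, -0.1, -4.6]
contact_force: [-0.2, -0.1, -0.2]
gripper_width: 0.0179
gripper_force: 0.0
```

Run:
```python
from slot import *
w=cam('wrist'); g=cv2.cvtColor(w['image'],cv2.COLOR_BGR2GRAY)
v=np.array([-u[1],u[0],0])
def prof(c,g,y,z,X): return [int(g[int(round(b)),int(round(a))]) for a,b in(proj(c,at(x,z)+v*y*1e-3) for x in X)]
X=np.arange(-30,76,2)
for y in(-20,20): print('bar top y',y,list(zip(X.tolist(),prof(w,g,y,.037,X)))[30:])
old=dict(np.load('w5.npz')); go=cv2.cvtColor(old['image'],cv2.COLOR_BGR2GRAY); X2=np.arange(-60,-24,2)
print('parked',list(zip(X2.tolist(),prof(old,go,20,.037,X2))))
hsv=cv2.cvtColor(w['image'],cv2.COLOR_BGR2HSV); m=cv2.inRange(hsv,(10,25,90),(35,170,255))
X=np.arange(-30,50,1); print('lane sat', [int(hsv[int(round(b)),int(round(a)),1]) for a,b in(proj(w,at(x,.02)+v*.004) for x in X)])
s=r.get_state(); print(s['tcp_pos'],s['contact_force'])
```

```text
bar top y -20 [(30, 167), (32, 165), (34, 109), (36, 99), (38, 99), (40, 100), (42, 99), (44, 214), (46, 242), (48, 242), (50, 243), (52, 244), (54, 244), (56, 245), (58, 244), (60, 244), (62, 244), (64, 126), (66, 170), (68, 131), (70, 108), (72, 109), (74, 110)]
bar top y 20 [(30, 164), (32, 162), (34, 102), (36, 100), (38, 101), (40, 102), (42, 102), (44, 196), (46, 240), (48, 241), (50, 241), (52, 242), (54, 244), (56, 246), (58, 245), (60, 245), (62, 245), (64, 135), (66, 167), (68, 140), (70, 112), (72, 113), (74, 112)]
parked [(-60, 168), (-58, 140), (-56, 162), (-54, 166), (-52, 202), (-50, 227), (-48, 227), (-46, 228), (-44, 228), (-42, 229), (-40, 230), (-38, 226), (-36, 226), (-34, 216), (-32, 163), (-30, 154), (-28, 155), (-26, 156)]
lane sat [2, 2, 0, 15, 33, 29, 24, 23, 23, 24, 25, 28, 31, 31, 27, 25, 23, 22, 22, 21, 22, 22, 24, 46, 46, 45, 43, 25, 22, 21, 21, 21, 21, 22, 27, 25, 23, 20, 20, 20, 19, 20, 20, 21, 43, 47, 43, 33, 36, 26, 22, 20, 21, 22, 23, 24, 27, 33, 49, 47, 48, 46, 46, 46, 46, 46, 45, 46, 41, 5, 7, 7, 5, 3, 3, 3, 4, 4, 4, 4]
[ 0.54025212 -0.16756498  0.15349467] [0.41917704 0.04538538 0.04372505]
```

Emit:
play_rows --rows '[{"slide": [-0.1, -0.3, -0.2], "delta_rot": [0, 0, 0], "fingers": -0.59}, {"slide": [-0.1, -0.35, -0.2], "delta_rot": [0, 0, 0], "fingers": -0.59}, {"slide": [-0.1, -0.35, -0.2], "delta_rot": [0, 0, 0], "fingers": -0.59}, {"slide": [-0.1, -0.35, -0.1], "delta_rot": [0, 0, 0], "fingers": -0.59}, {"slide": [0, -0.3, 0], "delta_rot": [0, 0, 0], "fingers": -0.59}, {"slide": [0, 0, 0], "delta_rot": [0, 0, 0], "fingers": -0.59}]'

```text
time_s: 29.3
tcp_pos: [0.5006, 0.0869, 0.2582]
eef_rot: [-179.9, 0.0, -4.5]
contact_force: [1.0, -0.4, -0.2]
gripper_width: 0.0181
gripper_force: 0.0
```

Run:
```python
from slot import *
v=np.array([-u[1],u[0],0]); C={}
for nm in('scene','side'):
    c=cam(nm); cv2.imwrite(f'pics/{nm}1.png',c['image']); old=cv2.imread(f'pics/{nm}0.png')
    for tag,im,x0 in(('old',old,-43),('new',c['image'],55)):
        h=cv2.cvtColor(im,cv2.COLOR_BGR2HSV); m=cv2.inRange(h,(0,0,200),(180,40,255))
        roi=np.zeros_like(m); pts=[proj(c,at(x0+a,z)+v*y*1e-3) for a in(-22,22) for y in(-52,52) for z in(.028,.062)]
        cv2.fillConvexPoly(roi,cv2.convexHull(np.int32(np.round(pts))),255); m&=roi
        k,l,st,ce=cv2.connectedComponentsWithStats(m); i=1+np.argmax(st[1:,4]); print(nm,tag,st[i].tolist(),ce[i].round(1)); C[nm,tag]=(c,ce[i])
for t in('old','new'):
    X=tri(*C['scene',t],*C['side',t]); print(t,((X-TC)@RT*1e3).round(1))
    for nm in('scene','side'): print(nm,((onz(C[nm,t][0],*C[nm,t][1],.04)-TC)@RT*1e3).round(1))
```

```text
scene old [377, 278, 41, 29, 413] [396.1 293.9]
scene new [393, 222, 63, 25, 297] [418.  232.4]
side old [331, 321, 21, 28, 413] [341.1 334.4]
side new [401, 313, 24, 27, 397] [412.3 325.6]
old [-44.2  27.6 -40.6]
scene [-42.2  25.4 -40. ]
side [-44.6  29.2 -40. ]
new [ 52.9  11.5 -57.9]
scene [ 98.5 -32.2 -40. ]
side [ 51.1  29.5 -40. ]
```

The camera shows the bar moved about 96–97 mm before it resisted. I'll go back and push gently to make sure that was the stop.

Run:
```python
from slot import *
plan(RT,at(53,.11),6); plan(RT,at(53,.0435),4,(RT,at(53,.11)))
```

```text
6 rows slide [0.141, 0.276, 0.164] rot [-0.001, 0.002, 0.004]
4 rows slide [-0.0, -0.0, 0.111] rot [0.0, 0.0, 0.0]
```

Emit:
play_rows --rows '[{"slide": [0.141, 0.276, 0.164], "delta_rot": [0, 0, 0.004], "fingers": -0.59}, {"slide": [0.141, 0.276, 0.164], "delta_rot": [0, 0, 0.004], "fingers": -0.59}, {"slide": [0.141, 0.276, 0.164], "delta_rot": [0, 0, 0.004], "fingers": -0.59}, {"slide": [0.141, 0.276, 0.164], "delta_rot": [0, 0, 0.004], "fingers": -0.59}, {"slide": [0.141, 0.276, 0.164], "delta_rot": [0, 0, 0.004], "fingers": -0.59}, {"slide": [0.141, 0.276, 0.164], "delta_rot": [0, 0, 0.004], "fingers": -0.59}, {"slide": [0, 0, 0], "delta_rot": [0, 0, 0], "fingers": -0.59}, {"slide": [0, 0, 0], "delta_rot": [0, 0, 0], "fingers": -0.59}]'

```text
time_s: 30.4
tcp_pos: [0.6054, -0.1751, 0.1098]
eef_rot: [-180.0, 0.1, -4.9]
contact_force: [0.5, 0.3, -0.5]
gripper_width: 0.0177
gripper_force: 0.0
```

Run:
```python
from slot import *
R,p,s=tool(); print(((p-TC)@RT*1e3).round(1)); plan(RT,at(53,.0435),4)
w=cam('wrist'); g=cv2.cvtColor(w['image'],cv2.COLOR_BGR2GRAY); v=np.array([-u[1],u[0],0])
X=np.arange(40,72,1.)
for y in(-30,30): print([(x,int(g[int(round(b)),int(round(a))])) for x in X for a,b in[proj(w,at(x,.037)+v*y*1e-3)] if 0<b<480])
```

```text
[  51.9    2.1 -109.8]
4 rows slide [0.002, -0.003, 0.111] rot [-0.002, 0.005, -0.01]
[(np.float64(40.0), 143), (np.float64(41.0), 139), (np.float64(42.0), 101), (np.float64(43.0), 116), (np.float64(44.0), 171), (np.float64(45.0), 230), (np.float64(46.0), 232), (np.float64(47.0), 231), (np.float64(48.0), 231), (np.float64(49.0), 232), (np.float64(50.0), 231), (np.float64(51.0), 228), (np.float64(52.0), 225), (np.float64(53.0), 222), (np.float64(54.0), 226), (np.float64(55.0), 236), (np.float64(56.0), 236), (np.float64(57.0), 235), (np.float64(58.0), 234), (np.float64(59.0), 233), (np.float64(60.0), 228), (np.float64(61.0), 228), (np.float64(62.0), 230), (np.float64(63.0), 209), (np.float64(64.0), 168), (np.float64(65.0), 97), (np.float64(66.0), 95), (np.float64(67.0), 142), (np.float64(68.0), 160), (np.float64(69.0), 166), (np.float64(70.0), 135), (np.float64(71.0), 112)]
[(np.float64(40.0), 146), (np.float64(41.0), 142), (np.float64(42.0), 104), (np.float64(43.0), 112), (np.float64(44.0), 157), (np.float64(45.0), 214), (np.float64(46.0), 216), (np.float64(47.0), 217), (np.float64(48.0), 217), (np.float64(49.0), 216), (np.float64(50.0), 216), (np.float64(51.0), 218), (np.float64(52.0), 217), (np.float64(53.0), 215), (np.float64(54.0), 215), (np.float64(55.0), 217), (np.float64(56.0), 217), (np.float64(57.0), 215), (np.float64(58.0), 211), (np.float64(59.0), 210), (np.float64(60.0), 209), (np.float64(61.0), 211), (np.float64(62.0), 210), (np.float64(63.0), 182), (np.float64(64.0), 150), (np.float64(65.0), 121), (np.float64(66.0), 101), (np.float64(67.0), 113), (np.float64(68.0), 145), (np.float64(69.0), 151), (np.float64(70.0), 125), (np.float64(71.0), 111)]
```

Emit:
play_rows --rows '[{"slide": [0.006, -0.012, 0], "delta_rot": [0, 0, -0.04], "fingers": -0.59}, {"slide": [0, 0, 0.13], "delta_rot": [0, 0, 0], "fingers": -0.59}, {"slide": [0, 0, 0.13], "delta_rot": [0, 0, 0], "fingers": -0.59}, {"slide": [0, 0, 0.11], "delta_rot": [0, 0, 0], "fingers": -0.59}, {"slide": [0, 0, 0.07], "delta_rot": [0, 0, 0], "fingers": -0.59}, {"slide": [0, 0, 0], "delta_rot": [0, 0, 0], "fingers": -0.59}]'

```text
time_s: 31.2
tcp_pos: [0.6065, -0.1718, 0.0438]
eef_rot: [-179.9, 0.1, -4.6]
contact_force: [-0.2, -0.3, 0.1]
gripper_width: 0.0182
gripper_force: 0.0
```

Emit:
play_rows --rows '[{"slide": [0, 0, 0], "delta_rot": [0, 0, 0], "fingers": -1}, {"slide": [0, 0, 0], "delta_rot": [0, 0, 0], "fingers": -1}, {"slide": [0, 0, 0], "delta_rot": [0, 0, 0], "fingers": -1}, {"slide": [0, 0, 0], "delta_rot": [0, 0, 0], "fingers": -1}]'

```text
time_s: 31.7
tcp_pos: [0.6072, -0.1727, 0.045]
eef_rot: [-180.0, -0.0, -4.6]
contact_force: [0.7, -5.2, 1.0]
gripper_width: 0.0101
gripper_force: 6.0
```

Run:
```python
from slot import *
R,p,s=tool(); print(((p-TC)@RT*1e3).round(1), s['contact_force']@RT)
```

```text
[ 53.5  -0.4 -45. ] [ 1.11911924  5.1302654  -0.96912346]
```

Gripped at x=53.5. A 3 mm gentle push will show whether it gives.

Emit:
play_rows --rows '[{"slide": [0.005, 0.002, 0], "delta_rot": [0, 0, 0], "fingers": -1}, {"slide": [0.005, 0, 0], "delta_rot": [0, 0, 0], "fingers": -1}, {"slide": [0, 0, 0], "delta_rot": [0, 0, 0], "fingers": -1}]'

```text
time_s: 32.08
tcp_pos: [0.6074, -0.1728, 0.0449]
eef_rot: [-180.0, 0.1, -4.6]
contact_force: [-3.7, -2.9, 6.7]
gripper_width: 0.0098
gripper_force: 6.0
```

Emit:
play_rows --rows '[{"slide": [0.005, 0, 0], "delta_rot": [0, 0, 0], "fingers": -1}, {"slide": [0.005, 0, 0], "delta_rot": [0, 0, 0], "fingers": -1}, {"slide": [0, 0, 0], "delta_rot": [0, 0, 0], "fingers": -1}]'

```text
time_s: 32.45
tcp_pos: [0.6081, -0.1728, 0.0445]
eef_rot: [-180.0, 0.2, -4.6]
contact_force: [-5.6, -2.7, 6.3]
gripper_width: 0.0096
gripper_force: 6.0
```

Run:
```python
from slot import *
R,p,s=tool(); print(((p-TC)@RT*1e3).round(1), s['contact_force']@RT)
```

```text
[ 54.4  -0.4 -44.5] [-5.38761327  3.1662722  -6.32227273]
```

The force builds at once with no motion, and the bar's leading edge is already past every block, so this is the far stop. Releasing and retreating.

Emit:
play_rows --rows '[{"slide": [0, 0, 0], "delta_rot": [0, 0, 0], "fingers": -0.59}, {"slide": [0, 0, 0], "delta_rot": [0, 0, 0], "fingers": -0.59}, {"slide": [0, 0, 0], "delta_rot": [0, 0, 0], "fingers": -0.59}, {"slide": [0, 0, 0], "delta_rot": [0, 0, 0], "fingers": -0.59}]'

```text
time_s: 32.95
tcp_pos: [0.6099, -0.1724, 0.0443]
eef_rot: [-179.9, 0.0, -4.6]
contact_force: [0.0, 0.8, -0.5]
gripper_width: 0.0178
gripper_force: 0.0
```

Emit:
play_rows --rows '[{"slide": [0, 0, -0.08], "delta_rot": [0, 0, 0], "fingers": -0.59}, {"slide": [0, 0, -0.15], "delta_rot": [0, 0, 0], "fingers": -0.59}, {"slide": [0, 0, -0.25], "delta_rot": [0, 0, 0], "fingers": -0.59}, {"slide": [-0.25, 0, -0.25], "delta_rot": [0, 0, 0], "fingers": -0.59}, {"slide": [-0.25, 0, 0], "delta_rot": [0, 0, 0], "fingers": -0.59}, {"slide": [0, 0, 0], "delta_rot": [0, 0, 0], "fingers": -0.59}, {"slide": [0, 0, 0], "delta_rot": [0, 0, 0], "fingers": -0.59}]'

```text
time_s: 33.83
tcp_pos: [0.5357, -0.1668, 0.1548]
eef_rot: [-179.9, -0.1, -4.6]
contact_force: [0.1, -0.8, -0.9]
gripper_width: 0.0179
gripper_force: 0.0
```

Run:
```python
from slot import *
w=cam('wrist'); h=cv2.cvtColor(w['image'],cv2.COLOR_BGR2HSV); v=np.array([-u[1],u[0],0])
P=lambda x,y,z:tuple(int(round(i)) for i in proj(w,at(x,z)+v*y*1e-3))
X=np.arange(40,70,1); print('bar',[(int(x),int(h[P(x,25,.037)[::-1]][2])) for x in X])
# blocks across the lane: saturation at top height
for x in(-16,4,27,41): print(x,[(y,h[P(x,y,.02)[::-1]][1:].tolist()) for y in range(-10,11,2)])
s=r.get_state(); print(s['tcp_pos'],s['time_s'])
```

```text
bar [(40, 102), (41, 102), (42, 109), (43, 146), (44, 211), (45, 245), (46, 245), (47, 245), (48, 246), (49, 246), (50, 246), (51, 246), (52, 246), (53, 246), (54, 246), (55, 246), (56, 246), (57, 246), (58, 246), (59, 246), (60, 246), (61, 246), (62, 246), (63, 220), (64, 148), (65, 141), (66, 163), (67, 171), (68, 148), (69, 115)]
-16 [(-10, [4, 232]), (-8, [6, 215]), (-6, [25, 241]), (-4, [23, 243]), (-2, [31, 235]), (0, [38, 228]), (2, [40, 224]), (4, [27, 239]), (6, [31, 237]), (8, [26, 159]), (10, [7, 217])]
4 [(-10, [3, 227]), (-8, [12, 190]), (-6, [33, 236]), (-4, [24, 243]), (-2, [29, 238]), (0, [34, 235]), (2, [43, 222]), (4, [30, 237]), (6, [30, 239]), (8, [23, 153]), (10, [5, 221])]
27 [(-10, [3, 237]), (-8, [20, 181]), (-6, [25, 242]), (-4, [20, 244]), (-2, [28, 239]), (0, [23, 242]), (2, [48, 200]), (4, [42, 227]), (6, [33, 239]), (8, [31, 140]), (10, [8, 188])]
41 [(-10, [7, 155]), (-8, [7, 137]), (-6, [7, 112]), (-4, [5, 158]), (-2, [7, 181]), (0, [7, 180]), (2, [7, 178]), (4, [6, 170]), (6, [4, 115]), (8, [2, 113]), (10, [8, 154])]
[ 0.53586671 -0.16681447  0.15436531] 33.875
```

The bar is unchanged at 44–63.5. I'll check block four under the bar once more from the -x side.

Emit:
play_rows --rows '[{"slide": [-0.3, 0, 0], "delta_rot": [0, 0.5, 0], "fingers": -0.59}, {"slide": [-0.25, 0, 0], "delta_rot": [0, 0.5, 0], "fingers": -0.59}, {"slide": [0, 0, 0], "delta_rot": [0, 0, 0], "fingers": -0.59}, {"slide": [0, 0, 0], "delta_rot": [0, 0, 0], "fingers": -0.59}]'

```text
time_s: 34.38
tcp_pos: [0.4541, -0.1602, 0.1528]
eef_rot: [-180.0, -4.6, -4.6]
contact_force: [0.5, 0.1, -0.4]
gripper_width: 0.0179
gripper_force: 0.0
```

Run:
```python
from slot import *
print(tool()[1],tool()[2]['eef_rot'])
w=cam('wrist'); print('cam tray',((w['o']-TC)@RT*1e3).round(0)); v=np.array([-u[1],u[0],0])
h=cv2.cvtColor(w['image'],cv2.COLOR_BGR2HSV)
pj=lambda x,y,z:proj(w,at(x,z)+v*y*1e-3)
print('block4 base/top -x edge, bar lower -x edge',pj(41,0,.004),pj(41,0,.02),pj(44,0,.031),'b3 +x',pj(37.5,0,.02),'rim',pj(63,0,.0305))
for y in(-5.5,5.5,-15):
  a=pj(10,y,.02); b=pj(66,y,.02); n=int(abs(a[1]-b[1]))+1
  print(y,[(int(round(q[1])),h[int(round(q[1])),int(round(q[0])),1],h[int(round(q[1])),int(round(q[0])),2]) for q in(a+(b-a)*t for t in np.linspace(0,1,n)) if 0<=q[1]<479])
```

```text
[ 0.45405001 -0.16017443  0.15284422] [-179.9520298    -4.61204054   -4.56526718]
cam tray [ -32.   -0. -317.]
block4 base/top -x edge, bar lower -x edge [316.89389954  65.06020968] [316.92338393  59.77925032] [316.96207487  51.30501127] b3 +x [316.90516992  64.76340351] rim [317.06655877  22.64671663]
-5.5 [(103, np.uint8(22), np.uint8(245)), (102, np.uint8(22), np.uint8(245)), (101, np.uint8(22), np.uint8(244)), (100, np.uint8(23), np.uint8(244)), (99, np.uint8(25), np.uint8(244)), (98, np.uint8(28), np.uint8(240)), (97, np.uint8(32), np.uint8(220)), (96, np.uint8(13), np.uint8(172)), (95, np.uint8(4), np.uint8(137)), (94, np.uint8(19), np.uint8(118)), (93, np.uint8(37), np.uint8(116)), (92, np.uint8(44), np.uint8(138)), (91, np.uint8(48), np.uint8(192)), (90, np.uint8(37), np.uint8(235)), (89, np.uint8(24), np.uint8(245)), (88, np.uint8(22), np.uint8(245)), (87, np.uint8(21), np.uint8(244)), (86, np.uint8(21), np.uint8(245)), (85, np.uint8(20), np.uint8(245)), (84, np.uint8(20), np.uint8(245)), (83, np.uint8(20), np.uint8(245)), (82, np.uint8(19), np.uint8(245)), (81, np.uint8(18)
[... 6786 characters left out ...]
(0), np.uint8(247)), (43, np.uint8(0), np.uint8(247)), (42, np.uint8(0), np.uint8(247)), (41, np.uint8(0), np.uint8(247)), (40, np.uint8(0), np.uint8(247)), (39, np.uint8(0), np.uint8(247)), (38, np.uint8(0), np.uint8(247)), (37, np.uint8(0), np.uint8(247)), (35, np.uint8(0), np.uint8(247)), (34, np.uint8(0), np.uint8(247)), (33, np.uint8(0), np.uint8(247)), (32, np.uint8(0), np.uint8(247)), (31, np.uint8(0), np.uint8(247)), (30, np.uint8(0), np.uint8(247)), (29, np.uint8(0), np.uint8(247)), (28, np.uint8(0), np.uint8(247)), (27, np.uint8(0), np.uint8(247)), (26, np.uint8(0), np.uint8(247)), (25, np.uint8(0), np.uint8(247)), (24, np.uint8(0), np.uint8(247)), (23, np.uint8(0), np.uint8(247))]
```

Block four stands upright and seated under the bar: its face and top edges lie within about 2 px of where a seated block would appear, and it looks the same on both sides. The bar is at its stop and the arm is clear.

```bash
python3 -c "
from plant import r
print(r.close_job())"
```

```text
the job is handed in; nothing more can be done
None
```

Both blocks stand upright and seated in the lane, in line with the two already there. I slid the bar by its fin over all four without catching, until it stopped firmly at the far end. By the cameras it travelled about 96 mm, not the stated 102 mm, before it resisted, and a second gentle push did not move it, so I took that as the stop. The job was handed in at about 34 s.

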